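# Pin the linisher's drive wheel and hold its belt tensioner back

## Task

The belt is off this bench linisher and I am about to slip a new one on: take the lock pin with the red knob out of the tool block, push it down through the drilled spoke of the drive wheel until the knob sits on the spoke, and let go of it. Then push the tension lever by its black upright grip, towards the drive wheel, past the last click of its ratchet and on up to its stop, and finish while still holding it there yourself, pressed clear of the ratchet pawl, because I need all of the slack. Leave the other tools where they are.

Things in the scene. Friction and masses are not known exactly. Their poses are not given: they have to be found in the camera images.
- linisher: bench belt linisher with upright spindles, bolted down: blue housing 240 (own x) by 460 mm (own y), grey deck 95 mm above the bench. Origin on the bench under its centre; own x points away from the side with the lever grip, own y from tension lever to drive wheel. On the deck: platen and work rest at +x (165 mm above the bench), hood at the +y end (153), 70 mm idler wheel on the lever (167)
- drive_wheel (a joint): angle of the drive wheel (rad): a rubber-faced aluminium wheel of 130 mm diameter with four spokes on an upright spindle at (0, +150) mm of the linisher, top face 149 mm above the bench. 0 = the drilled spoke stands over the lock hole in the boss on the deck, as it does at the start; the motor's drag holds it lightly
- lock_hole (a point): centre of the mouth of the 12 mm lock hole, in the top face of the wide drilled spoke (32 mm wide, 14 mm thick), 38 mm from the wheel's spindle on the side of the lever grip, 149 mm above the bench. Straight below it, from 24 mm to 54 mm under the mouth, is the matching 12 mm hole of the fixed boss on the deck. z up; flat surroundings flush with the wheel's rim
- pin_knob (a point): middle of the red knob (24 mm diameter, 38 mm high) of the loose lock pin, 80 g. Own z points from tip to knob. Below the knob: a round-nosed steel shank, 10 mm thick, 42 mm long; the knob's flat underside is 19 mm below this point. At the start it stands upright in the tool block, underside 6 mm above the block. When home, the knob's underside rests on the spoke
- pin_tip (a point): tip of the lock pin's round nose, 61 mm below the middle of its knob
- lock_pin: the loose lock pin as a whole, origin at its tip
- tool_block: fixed wooden tool block 170 mm (own x) by 54 mm (own y), 50 mm high, origin under its centre. Three upright 12 mm holes, 36 mm deep, in a row along own x, 56 mm apart, the middle one at the centre, hold the lock pin and two other tools in any order
- hex_key: loose T-handled hex key (not to be disturbed) standing in the tool block, steel shank, black cross bar 80 mm long along the block's own y at the top, 112 mm long over all; origin at its lower end
- punch: loose dark steel centre punch (not to be disturbed) standing in the tool block, 14 mm thick, 104 mm long; origin at its lower end
- bar_clamp: loose orange bar clamp (not to be disturbed) lying on the bench beside the machine, past its lever end, about 270 mm long, 75 mm wide, 18 mm high; origin under the middle of its bar, bar along own y
- tension_arm (a joint): angle of the sprung tension lever (rad), growing as it is pushed towards the drive wheel. 0 = rest against its spring; the ratchet clicks at 0.15, 0.30 and 0.45, and if let go the lever springs back onto the last tooth passed; solid stop at 0.54. The spring asks about 4 N at the grip at 0 and 10 N at the stop, the teeth 1 to 3 N more
- lever_pivot (a point): the lever's pivot axis (upright) at (+85, -150) mm of the linisher. The dark steel lever runs from here along the linisher's -x at joint value 0 and swings in the horizontal plane
- grip_mid (a point): middle of the lever's black upright grip (24 mm diameter, 65 mm high, from 110 to 175 mm above the bench, free all round), 185 mm from the pivot; at the joint value t it stands at pivot + 185 mm x (-cos t, +sin t) in the linisher's x, y. Own z up
- lever_grip: the black grip as a part: a sleeve that turns freely on its stud on the lever, origin at its lower end
- pawl (a joint): the brass pawl slider on the deck (m): 0 = dropped in, grows to about 0.005 as a ratchet tooth lifts it
There are look-alikes about, which are no part of the job. What is shaped like the lock_pin but blue, green or turquoise is not meant.

How it is judged:
By the outcome, as a careful person would: the job done as asked, in the order asked, and still so for the second after the job is handed in, while the arm keeps its last pose, push and grip.
It also fails if it takes over 54 s, if anything falls off the work surface, if the arm or the gripper's body presses on something with over 40 N, if the wrist force passes 120 N, or if a joint passes its speed limit or range.

## Robot

A 6-joint arm with a two-finger parallel gripper is mounted at the origin on the work surface. World frame = base frame: x ahead of the robot, y to its left, z up, the work surface at z = 0. Lengths are in m, angles in degrees, forces in N, time in s.
With the tool pointing down it reaches from about 0.375 to 0.9 m from the base axis. Payload 3.1 kg.
Tool frame: the origin (TCP) lies on the centre line of the jaws, within the pads' length; the fingertips stand 17 mm ahead of it and the grasp point (between the pads) lies 2 mm behind it; y points along the fingers, x is the direction in which the jaws open and shut, and the axes are right-handed (so a half turn about y gives the same grasp; the last joint's range is limited). The gripper opens to 87 mm and grips with 3 to 60 N. Pads are 19 mm wide; open, the fingers measure 117 mm over their backs; the gripper's body (75 mm by 190 mm) begins 51 mm behind the grasp point.
Start: joints at [-76.232, 30.224, 82.088, -0, 67.689, -10.227], TCP at [0.254, -0.571, 0.201] pointing down, gripper open.
Joint ranges: [-176.69, 176.69], [-43.24, 126.21], [12.49, 139.97], [-82, 262], [0, 151.66], [-163.58, 163.58]. Speed limits (degrees/s): [159.86, 159.86, 180, 180, 180, 180].

## Interface

Orientations are given as a 3x3 rotation matrix whose columns are the frame's x, y, z axes.
In Python, from rig import read_state, capture, camera_info, hand_in, trace, tip_of gives the robot as it stands.
- The arm moves only by the tool jog_arm, never from a script. Its argument "steps" is a list of rows, each an object with "fingers": the opening in per cent of the stroke, from 0 (shut) to 100 (fully open); "delta_pos": the shift along the world's x, y, z in mm, a list of three; "turn": the turn about the world's z in degrees. A call has 1 to 20 rows; each row is the pose to reach, as a shift and turn from the pose commanded when the call began; what a row does not reach only later rows make up. A row lasts 1/12 s, in which the tool goes at most 41.7 mm and 7.16 degrees, less where a joint would pass 70% of its speed; a pose out of reach is approached as far as the arm can. A call with a gripper value outside its range is refused whole. The fingers move at their own pace and stop on an object; the grip force is fixed at half the most. Time passes only in rows, so rows that repeat a pose let the fingers close. It gives the time, the measured TCP pose, the force and the opening at its end, in the units of the state.
- read_state(): the state, without advancing time (a new reading comes with each control period).
- capture(name): name is "scene" or "top" or "wrist"; returns the picture (384x512x3 uint8, red, green, blue); there is no depth.
- camera_info(name): a dict with "fov_y" (degrees; the focal length in pixels is half the picture's height over the tangent of half this angle, whatever the lens; pixels are square), "cx", "cy" (the principal point, pixels), "view" (4x4, takes a point from world to camera coordinates); the wrist camera has in their place "tool_from_camera" (4x4, takes a point from camera to tool coordinates, whose origin is the TCP and whose axes are the tool frame's). Camera axes: x right, y down, z forward; pixel columns grow to the right and rows downward; lengths in m; the calibration is good to about 2 mm. A picture is of the moment at which its call begins: read the wrist's pose just before it. camera_info takes no time and is no camera call.
- hand_in(): hands the job in, once; it reports no verdict.
Trained networks look in the newest picture that a camera, given by its name, has taken for a name from the list of things; names that differ only in an ending like _2 or _b are one class to them, and where a whole thing is asked for, a point or a joint stands for the part that bears it (a point fixed in the world has none). Each returns a list of dicts, best first, with "confidence" (0 to 1); they miss things now and then, are a little off and sometimes report something else, mostly with a low value. They report only what shows in the picture. A call takes as long as a camera call. They do not tell look-alikes from the thing itself.
- trace(target, camera): "mask" (384x512 bool, what is visible of it).
- tip_of(target, camera): "position" ([x, y, z] in m, in world coordinates, good to about 4 mm: a listed point, or the origin of a listed thing).
The state is a dict: "time_s": time; "joint_positions": joint angles; "qvel": joint speeds; "tau": joint torques, N m; "position": TCP position; "tcp_rot": TCP orientation; "force": force on the tool from outside, world axes, zero at the start; "moment": the same for the moment, N m; "opening": opening from 0.0 (shut) to 1.0 (fully open).
Only numpy, scipy, OpenCV 4.12 (cv2) and the standard library are available. Lean on these libraries where they do the work, as an engineer would, in place of code of your own. Each camera call takes 0.05 s, during which the arm holds its last target.

## Working session

There is one attempt and no reset: what is moved stays moved. The work goes in short steps, Python scripts to look and compute and a tool call to move; the robot and the scene stay as the last step left them, time stands still between calls to the robot, and variables do not carry over. Pictures are saved under pics/ and viewed, and the job is handed in when it is done.

Besides the shell and the picture viewer there is one more tool, called after "Call:" as a command line: name --argument value ..., lists and objects as JSON in quotes. jog_arm: Moves the arm, as the interface text tells. Its arguments: {"type":"object","properties":{"steps":{"type":"array","items":{"type":"object","properties":{"fingers":{"type":"number"},"delta_pos":{"type":"array","items":{"type":"number"}},"turn":{"type":"number"}}}}},"required":["steps"]}

```bash
mkdir -p pics; ls; python3 - <<'E'
from rig import *
import cv2, numpy as np
s=read_state(); print({k:np.round(v,3).tolist() for k,v in s.items()})
for n in ["scene","top","wrist"]:
    im=capture(n); cv2.imwrite(f"pics/{n}0.png",im[:,:,::-1])
    print(n,{k:np.round(v,4).tolist() for k,v in camera_info(n).items()})
for c in ["scene","top"]:
    for t in ["pin_knob","pin_tip","lock_hole","grip_mid","lever_pivot","tool_block","linisher","hex_key","punch","bar_clamp"]:
        print(c,t,[(round(d["confidence"],2),np.round(d["position"],4).tolist()) for d in tip_of(t,c)][:4])
print(read_state()["time_s"])
E
```

```text
pics
{'time_s': 0.0, 'joint_positions': [-76.234, 30.277, 82.155, -0.001, 67.688, -10.227], 'qvel': [0.009, 0.027, 0.015, -0.032, 0.021, -0.055], 'tau': [0.001, -44.004, -17.659, 0.063, 0.058, -0.0], 'position': [0.254, -0.57, 0.2], 'tcp_rot': [[0.407, -0.001, 0.914], [-0.914, 0.002, 0.407], [-0.002, -1.0, 0.0]], 'force': [-0.118, 0.112, -0.478], 'moment': [-0.041, 0.021, 0.013], 'opening': 0.999}
scene {'fov_y': 50.1298, 'cx': 253.7211, 'cy': 190.2956, 'view': [[-0.583, 0.8124, 0.013, 0.3111], [0.6614, 0.4838, -0.5731, -0.3017], [-0.4719, -0.3255, -0.8194, 1.5472], [0.0, 0.0, 0.0, 1.0]]}
top {'fov_y': 44.1726, 'cx': 252.2373, 'cy': 192.7913, 'view': [[0.0226, -0.9997, -0.0064, 0.0143], [-0.9981, -0.0222, -0.0571, 0.5574], [0.0569, 0.0076, -0.9983, 1.639], [0.0, 0.0, 0.0, 1.0]]}
wrist {'fov_y': 64.7745, 'cx': 251.3035, 'cy': 191.7703, 'tool_from_camera': [[1.0, 0.0003, 0.0001, -0.002], [-0.0, -0.2542, 0.9671, -0.185], [0.0003, -0.9671, -0.2542, 0.0699], [0.0, 0.0, 0.0, 1.0]]}
scene pin_knob [(0.7, [0.3898, 0.3822, 0.0648]), (0.7, [0.5426, -0.4133, -0.0039]), (0.6, [0.3921, 0.4413, 0.
[... 625 characters left out ...]
98, 0.3261, 0.0615]), (0.57, [0.3925, 0.4422, 0.0634]), (0.42, [0.3907, 0.3817, 0.0616]), (0.39, [0.4958, 0.4666, 0.0651])]
top pin_tip [(0.5, [0.3875, 0.3806, 0.0014]), (0.5, [0.4949, 0.4673, 0.0025]), (0.37, [0.3957, 0.4396, -0.0015])]
top lock_hole [(0.62, [0.5436, 0.1065, 0.1495])]
top grip_mid [(0.45, [0.5284, -0.1968, 0.1456])]
top lever_pivot [(0.71, [0.7102, -0.1729, 0.1036]), (0.24, [0.5286, -0.1969, 0.1421])]
top tool_block [(0.7, [0.5275, 0.3601, -0.0015])]
top linisher [(0.74, [0.6025, -0.0384, 0.0022]), (0.71, [0.5218, -0.1978, 0.1117])]
top hex_key [(0.44, [0.5732, 0.3382, 0.015])]
top punch [(0.51, [0.522, 0.3638, 0.0138])]
top bar_clamp [(0.6, [0.5404, -0.4138, 0.0004])]
1.15
```

View pics/scene0.png

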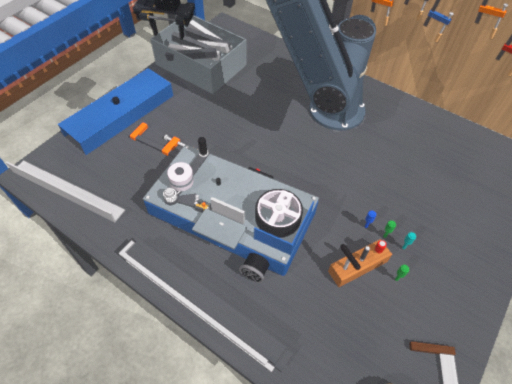

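View pics/top0.png

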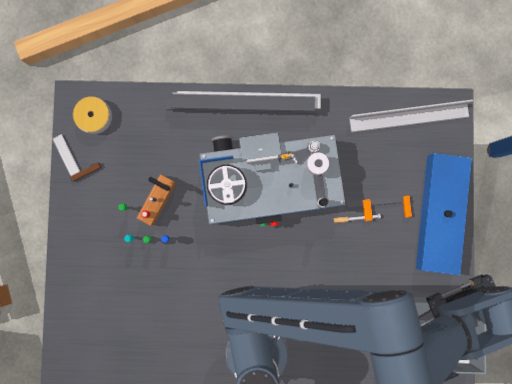

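The red-knobbed pin stands in the tool block, at about (381,246) in the scene picture and (145,214) in the top one. The blue, green and turquoise ones around it are the look-alikes. Next I'll work out precise positions.

```bash
cat > h.py <<'E'
import numpy as np, cv2
from rig import *
def cam(n, st=None):
    i=camera_info(n); f=192/np.tan(np.radians(i["fov_y"]/2))
    if n!="wrist": V=np.array(i["view"])
    else:
        st=st or read_state(); T=np.eye(4); T[:3,:3]=st["tcp_rot"]; T[:3,3]=st["position"]
        V=np.linalg.inv(T@np.array(i["tool_from_camera"]))
    return f,i["cx"],i["cy"],V
def px2z(C,u,v,z):
    f,cx,cy,V=C; W=np.linalg.inv(V); d=W[:3,:3]@[(u-cx)/f,(v-cy)/f,1]; o=W[:3,3]
    return o+d*(z-o[2])/d[2]
def proj(C,p):
    f,cx,cy,V=C; q=V[:3,:3]@np.asarray(p)+V[:3,3]; return q[0]/q[2]*f+cx,q[1]/q[2]*f+cy
def red(im):
    h=cv2.cvtColor(im,cv2.COLOR_RGB2HSV); return (((h[...,0]<8)|(h[...,0]>172))&(h[...,1]>150)&(h[...,2]>110)).astype(np.uint8)
def blobs(m):
    n,l,s,c=cv2.connectedComponentsWithStats(m); return [(int(s[i,4]),c[i].round(1).tolist()) for i in range(1,n) if s[i,4]>5]
E
python3 - <<'E'
from h import *
for n in ["scene","top"]:
    im=cv2.imread(f"pics/{n}0.png")[:,:,::-1].copy(); C=cam(n)
    for a,c in blobs(red(im)): print(n,a,c,px2z(C,*c,.078).round(4))
# rigid fit of linisher
loc=np.array([[0,0],[-38,150],[85,-150],[-100,-150]])/1000
w=np.array([[.603,-.039],[.543,.1068],[.7097,-.171],[.5287,-.1975]])
a=loc-loc.mean(0); b=w-w.mean(0); th=np.arctan2((a[:,0]*b[:,1]-a[:,1]*b[:,0]).sum(),(a*b).sum())
R=np.array([[np.cos(th),-np.sin(th)],[np.sin(th),np.cos(th)]]); t=w.mean(0)-R@loc.mean(0)
print(np.degrees(th),t,(loc@R.T+t).round(4))
for tt in [0,.15,.3,.45,.54]: print(tt,(R@(np.array([.085,-.15])+.185*np.array([-np.cos(tt),np.sin(tt)]))+t).round(4))
im=cv2.imread("pics/top0.png"); cv2.imwrite("pics/c1.png",np.hstack([cv2.resize(im[165:255,100:190],(380,380),interpolation=2),cv2.resize(im[130:230,195:295],(380,380),interpolation=2)]))
E
```

```text
scene 63 [507.3, 48.0] [-0.6432  0.4111  0.078 ]
scene 75 [379.3, 247.7] [0.4803 0.3863 0.078 ]
top 28 [146.4, 213.9] [0.4744 0.3805 0.078 ]
top 29 [273.9, 223.2] [ 0.453  -0.0486  0.078 ]
8.746718061771794 [ 0.6034934  -0.03609623] [[ 0.6035 -0.0361]
 [ 0.5431  0.1064]
 [ 0.7103 -0.1714]
 [ 0.5275 -0.1996]]
0 [ 0.5275 -0.1996]
0.15 [ 0.5253 -0.1719]
0.3 [ 0.5273 -0.1443]
0.45 [ 0.5334 -0.1172]
0.54 [ 0.539  -0.1015]
```

View pics/c1.png

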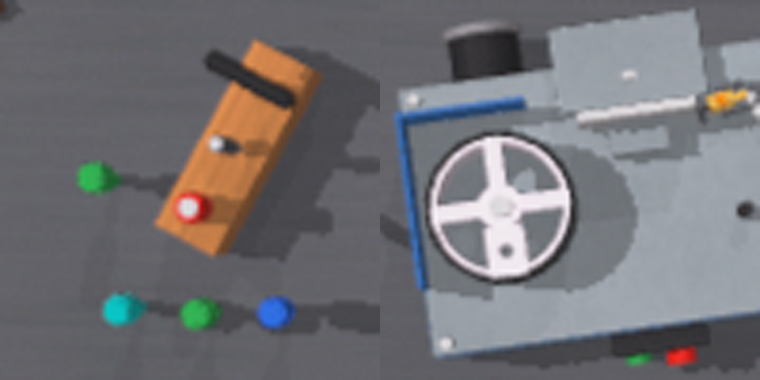

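Call:
jog_arm --steps '[{"delta_pos": [30,20,35],"turn": 0,"fingers": 60},{"delta_pos": [60,60,75],"turn": 7,"fingers": 60},{"delta_pos": [196,571,120],"turn": 132,"fingers": 60},{"delta_pos": [196,571,120],"turn": 132,"fingers": 60},{"delta_pos": [196,571,120],"turn": 132,"fingers": 60},{"delta_pos": [196,571,120],"turn": 132,"fingers": 60},{"delta_pos": [196,571,120],"turn": 132,"fingers": 60},{"delta_pos": [196,571,120],"turn": 132,"fingers": 60},{"delta_pos": [196,571,120],"turn": 132,"fingers": 60},{"delta_pos": [196,571,120],"turn": 132,"fingers": 60},{"delta_pos": [196,571,120],"turn": 132,"fingers": 60},{"delta_pos": [196,571,120],"turn": 132,"fingers": 60},{"delta_pos": [196,571,120],"turn": 132,"fingers": 60},{"delta_pos": [222,954,20],"turn": 132,"fingers": 60},{"delta_pos": [222,954,20],"turn": 132,"fingers": 60},{"delta_pos": [222,954,20],"turn": 132,"fingers": 60},{"delta_pos": [222,954,20],"turn": 132,"fingers": 60},{"delta_pos": [222,954,20],"turn": 132,"fingers": 60},{"delta_pos": [222,954,20],"turn": 132,"fingers": 60},{"delta_pos": [222,954,20],"turn": 132,"fingers": 60}]'

```text
time_s: 2.82
position: [0.4552, 0.1956, 0.2563]
tcp_rot: [[0.402, 0.001, -0.916], [0.916, -0.0, 0.402], [0.0, -1.0, -0.001]]
force: [0.8, -0.2, 0.2]
opening: 0.601
```

```bash
python3 - <<'E'
from h import *
st=read_state(); im=capture("wrist"); C=cam("wrist",st); cv2.imwrite("pics/w1.png",im[:,:,::-1])
print(st["position"]); 
for d in tip_of("lock_hole","wrist"): print(d)
print(read_state()["position"],read_state()["time_s"])
E
```

```text
[0.45519804 0.19561571 0.25626474]
{'position': [0.5388, 0.1045, 0.1498], 'confidence': 0.81}
[0.45462441 0.19866268 0.25534501] 2.9167
```

View pics/w1.png

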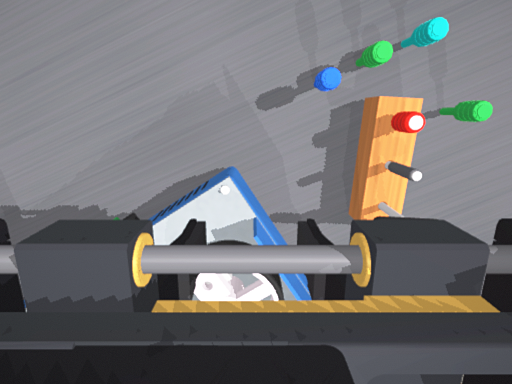

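Call:
jog_arm --steps '[{"delta_pos": [23,183,-45],"turn": 0,"fingers": 60},{"delta_pos": [23,183,-45],"turn": 0,"fingers": 60},{"delta_pos": [23,183,-45],"turn": 0,"fingers": 60},{"delta_pos": [23,183,-45],"turn": 0,"fingers": 60},{"delta_pos": [23,183,-75],"turn": 0,"fingers": 60},{"delta_pos": [23,183,-75],"turn": 0,"fingers": 60},{"delta_pos": [23,183,-75],"turn": 0,"fingers": 60}]'

```text
time_s: 3.5
position: [0.4768, 0.3759, 0.1785]
tcp_rot: [[0.406, -0.005, -0.914], [0.914, -0.003, 0.406], [-0.005, -1.0, 0.003]]
force: [0.0, 0.2, -0.7]
opening: 0.599
```

```bash
python3 - <<'E'
from h import *
st=read_state(); im=capture("wrist"); C=cam("wrist",st); cv2.imwrite("pics/w2.png",im[:,:,::-1])
print(st["position"],st["time_s"],blobs(red(im)))
for n in ["pin_knob","pin_tip","tool_block"]:
    for d in tip_of(n,"wrist"): print(n,d)
for d in trace("pin_knob","wrist"):
    m=d["mask"]; print(d["confidence"],m.sum(),np.argwhere(m).mean(0))
print(read_state()["position"],read_state()["time_s"])
E
```

```text
[0.47682898 0.37594523 0.1785364 ] 3.5 [(363, [260.7, 178.3])]
pin_knob {'position': [0.3908, 0.4414, 0.063], 'confidence': 0.94}
pin_knob {'position': [0.4999, 0.4697, 0.0661], 'confidence': 0.83}
pin_knob {'position': [0.4749, 0.3829, 0.0748], 'confidence': 0.82}
pin_knob {'position': [0.3885, 0.3828, 0.0628], 'confidence': 0.76}
pin_knob {'position': [0.395, 0.3223, 0.0606], 'confidence': 0.7}
pin_tip {'position': [0.3946, 0.3228, 0.0011], 'confidence': 0.9}
pin_tip {'position': [0.4943, 0.4692, 0.0016], 'confidence': 0.66}
tool_block {'position': [0.5292, 0.3675, -0.0009], 'confidence': 0.76}
0.91 691 [ 72.73227207 281.85238784]
0.76 635 [180.83149606 261.22834646]
0.7 751 [164.6551265  343.86151798]
0.69 604 [ 99.3807947  219.81953642]
0.64 707 [129.22206506 164.51343706]
0.27 4869 [205.35037995 258.45697268]
[0.47949595 0.3755727  0.18339266] 3.75
```

View pics/w2.png

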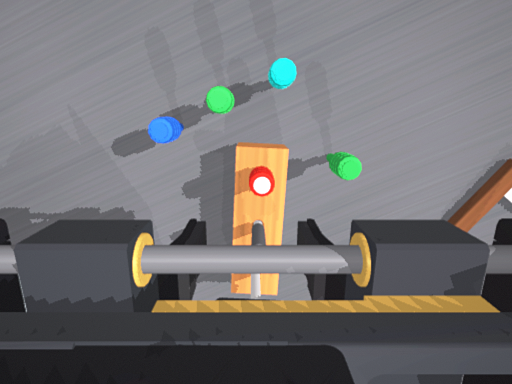

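```bash
python3 - <<'E'
from h import *
st=read_state(); im=capture("wrist"); C=cam("wrist",st); cv2.imwrite("pics/w3.png",im[:,:,::-1])
m=red(im); print(st["position"],st["time_s"],blobs(m))
cv2.imwrite("pics/w3c.png",cv2.resize(im[120:240,200:330,::-1],(780,720)[::1],interpolation=2)[:600])
M=[d for d in trace("pin_knob","wrist")]
for d in M:
    mm=d["mask"]; v,u=np.nonzero(mm); c=(u.mean(),v.mean()); print(round(d["confidence"],2),c,px2z(C,*c,.075+.01).round(4),u.min(),u.max(),v.min(),v.max())
for p in [.094,.075]:
  for xy in [(.475,.383),(.477,.382)]: print(p,xy,proj(C,[*xy,p]))
E
```

```text
[0.47949595 0.3755727  0.18339266] 3.75 [(352, [258.9, 174.1])]
0.93 (np.float64(218.27540983606556), np.float64(95.9)) [0.3915 0.3849 0.085 ] 205 232 82 109
0.92 (np.float64(279.32286995515693), np.float64(69.62929745889387)) [0.3935 0.4431 0.085 ] 266 293 55 85
0.89 (np.float64(259.5954323001631), np.float64(176.6068515497553)) [0.4739 0.389  0.085 ] 247 272 162 191
0.71 (np.float64(340.99723374827107), np.float64(160.41078838174275)) [0.491  0.4653 0.085 ] 324 357 147 175
0.59 (np.float64(163.34782608695653), np.float64(125.49048913043478)) [0.3943 0.3279 0.085 ] 147 181 112 139
0.094 (0.475, 0.383) (np.float64(254.42192645918092), np.float64(182.23774598215704))
0.094 (0.477, 0.382) (np.float64(254.3119255987446), np.float64(184.57429797517167))
0.075 (0.475, 0.383) (np.float64(254.17752453740917), np.float64(177.88687003186837))
0.075 (0.477, 0.382) (np.float64(254.07471480738596), np.float64(180.08892135742065))
```

View pics/w3c.png

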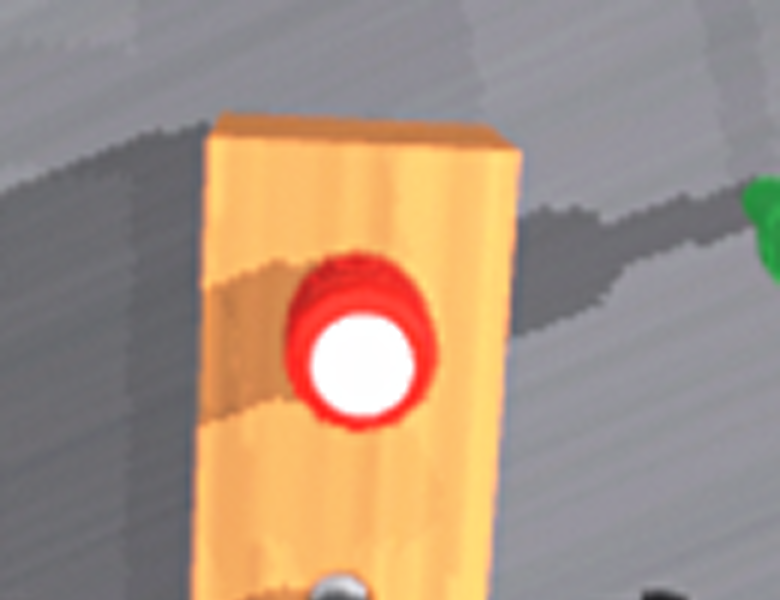

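Call:
jog_arm --steps '[{"delta_pos": [0,0,0],"turn": 0,"fingers": 60}]'

```text
time_s: 3.93
position: [0.479, 0.3759, 0.1827]
tcp_rot: [[0.408, 0.002, -0.913], [0.913, 0.001, 0.408], [0.002, -1.0, -0.001]]
force: [0.7, -1.0, 0.3]
opening: 0.596
```

```bash
python3 - <<'E'
from h import *
st=read_state(); im=capture("wrist"); C=cam("wrist",st)
m=red(im); print(st["position"],st["time_s"],np.round(st["tcp_rot"],4),np.round(st["qvel"],2),blobs(m))
# white disc
h=cv2.cvtColor(im,cv2.COLOR_RGB2HSV); w=((h[...,2]>235)&(h[...,1]<40)).astype(np.uint8); w[:, :240]=0; w[:,285:]=0;w[210:]=0
b=blobs(w);print(b)
for a,c in b: print(px2z(C,*c,.094))
E
```

```text
[0.47897577 0.3759239  0.18266358] 3.9333 [[ 4.079e-01  1.800e-03 -9.130e-01]
 [ 9.130e-01  9.000e-04  4.079e-01]
 [ 1.600e-03 -1.000e+00 -1.300e-03]] [ 0.28  0.59  0.02  0.02 -0.05  0.06] [(354, [258.8, 175.0])]
[(213, [259.8, 181.3])]
[0.47543511 0.38828808 0.094     ]
```

```bash
python3 - <<'E'
from h import *
st=read_state(); C=cam("wrist",st); i=camera_info("wrist"); print(C[0],C[1],C[2],np.array(i["tool_from_camera"]).round(4))
print(proj(C,st["position"]))
R=np.array(st["tcp_rot"]); p=np.array(st["position"])
print(st["time_s"],R.T@(px2z(C,259.8,181.3,.094)-p))
E
```

```text
302.6925424380245 251.30348430648098 191.77031178995043 [[ 1.000e+00  2.000e-04  5.000e-04  1.700e-03]
 [-4.000e-04 -2.551e-01  9.669e-01 -1.850e-01]
 [ 3.000e-04 -9.669e-01 -2.551e-01  7.060e-02]
 [ 0.000e+00  0.000e+00  0.000e+00  1.000e+00]]
(np.float64(248.54164098501917), np.float64(224.10376706212483))
3.9833 [0.00969302 0.08839426 0.00845363]
```

```bash
python3 - <<'E'
from h import *
for n in range(6): print(np.array(camera_info("wrist")["tool_from_camera"])[:3,3].round(4), np.array(camera_info("top")["view"])[:3,3].round(4), camera_info("wrist")["cx"])
E
for k in 1 2 3; do python3 -c "
from h import *
print(np.array(camera_info('wrist')['tool_from_camera'])[:3,3].round(4))"; done
```

```text
[ 0.0017 -0.185   0.0706] [0.0143 0.5574 1.639 ] 251.30348430648098
[ 0.0017 -0.185   0.0706] [0.0143 0.5574 1.639 ] 251.30348430648098
[ 0.0017 -0.185   0.0706] [0.0143 0.5574 1.639 ] 251.30348430648098
[ 0.0017 -0.185   0.0706] [0.0143 0.5574 1.639 ] 251.30348430648098
[ 0.0017 -0.185   0.0706] [0.0143 0.5574 1.639 ] 251.30348430648098
[ 0.0017 -0.185   0.0706] [0.0143 0.5574 1.639 ] 251.30348430648098
[ 0.0017 -0.185   0.0706]
[ 0.0017 -0.185   0.0706]
[ 0.0017 -0.185   0.0706]
```

Call:
jog_arm --steps '[{"delta_pos": [-4.5,10,-30],"turn": 0,"fingers": 60},{"delta_pos": [-4.5,10,-58],"turn": 0,"fingers": 60},{"delta_pos": [-4.5,10,-58],"turn": 0,"fingers": 60},{"delta_pos": [-4.5,10,-58],"turn": 0,"fingers": 60}]'

```text
time_s: 4.32
position: [0.4728, 0.3857, 0.1224]
tcp_rot: [[0.407, -0.003, -0.913], [0.913, -0.002, 0.407], [-0.003, -1.0, 0.002]]
force: [1.1, 0.3, 0.0]
opening: 0.605
```

```bash
python3 - <<'E'
from h import *
st=read_state(); im=capture("wrist"); C=cam("wrist",st)
print(st["position"],st["time_s"],np.round(st["qvel"],2),blobs(red(im)))
h=cv2.cvtColor(im,cv2.COLOR_RGB2HSV); w=((h[...,2]>235)&(h[...,1]<40)).astype(np.uint8); w[:, :230]=0; w[:,285:]=0;w[230:]=0
for a,c in blobs(w): print(a,c,px2z(C,*c,.094))
print(camera_info("wrist")["tool_from_camera"][0][3])
cv2.imwrite("pics/w4.png",im[:,:,::-1])
E
```

```text
[0.47281328 0.38572592 0.12236206] 4.3167 [-0.2  -2.19 -2.74  0.06 -0.23  0.06] [(637, [253.3, 202.1])]
325 [253.6, 212.5] [0.47565479 0.38821165 0.094     ]
0.0016999053177386703
```

View pics/w4.png

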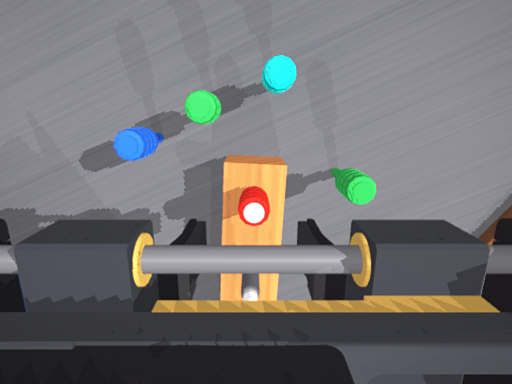

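Call:
jog_arm --steps '[{"delta_pos": [1.5,0,-25],"turn": 0,"fingers": 60},{"delta_pos": [1.5,0,-38],"turn": 0,"fingers": 60},{"delta_pos": [1.5,0,-38],"turn": 0,"fingers": 60},{"delta_pos": [1.5,0,-38],"turn": 0,"fingers": 0},{"delta_pos": [1.5,0,-38],"turn": 0,"fingers": 0},{"delta_pos": [1.5,0,-38],"turn": 0,"fingers": 0},{"delta_pos": [1.5,0,-38],"turn": 0,"fingers": 0},{"delta_pos": [1.5,0,-38],"turn": 0,"fingers": 0}]'

```text
time_s: 5.03
position: [0.4759, 0.3868, 0.0864]
tcp_rot: [[0.407, 0.002, -0.914], [0.914, 0.001, 0.407], [0.001, -1.0, -0.001]]
force: [0.6, -0.2, -0.1]
opening: 0.301
```

Call:
jog_arm --steps '[{"delta_pos": [0,0,0],"turn": 0,"fingers": 0},{"delta_pos": [0,0,0],"turn": 0,"fingers": 0},{"delta_pos": [0,0,0],"turn": 0,"fingers": 0}]'

```text
time_s: 5.28
position: [0.4754, 0.3865, 0.0854]
tcp_rot: [[0.407, 0.0, -0.914], [0.914, 0.0, 0.407], [0.0, -1.0, -0.0]]
force: [-0.4, 0.5, -0.1]
opening: 0.076
```

```bash
python3 - <<'E'
from h import *
st=read_state(); print({k:np.round(st[k],3).tolist() for k in ["time_s","position","force","moment","opening","joint_positions"]})
E
```

```text
{'time_s': 5.283, 'position': [0.475, 0.386, 0.085], 'force': [-0.372, 0.472, -0.093], 'moment': [0.099, -0.123, 0.001], 'opening': 0.076, 'joint_positions': [28.673, 37.625, 89.487, 0.001, 52.883, -37.325]}
```

```bash
python3 - <<'E'
from h import *
for n in ["wrist","scene"]:
    im=capture(n); cv2.imwrite(f"pics/{n}5.png",im[:,:,::-1])
    if n=="scene": cv2.imwrite("pics/s5.png",cv2.resize(im[180:310,300:450,::-1],(750,600)[:2],interpolation=2))
E
```

```text
(no output)
```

View pics/wrist5.png

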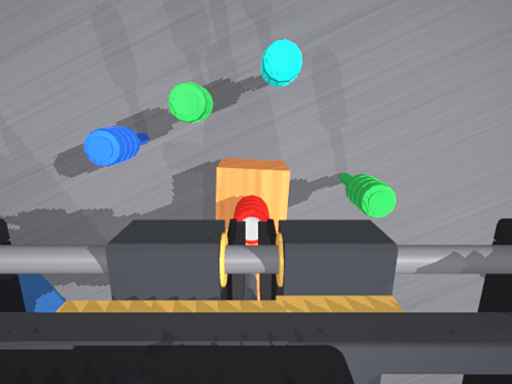

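View pics/s5.png

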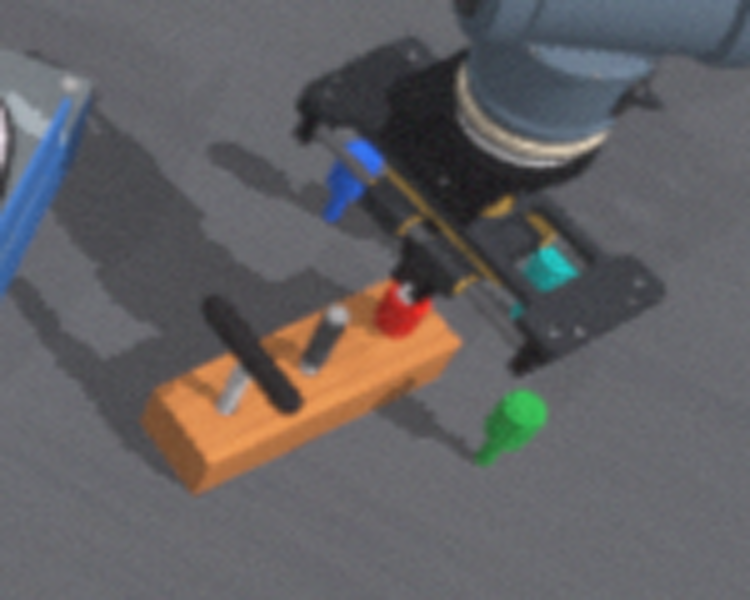

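```bash
python3 - <<'E'
from h import *
a=cv2.imread("pics/wrist5.png")[150:300,180:330]
cv2.imwrite("pics/w5c.png",cv2.resize(a,(600,600),interpolation=cv2.INTER_NEAREST))
im=capture("top"); cv2.imwrite("pics/t5c.png",cv2.resize(im[165:255,100:190,::-1],(600,600),interpolation=cv2.INTER_CUBIC))
st=read_state(); print(st["time_s"],st["opening"],st["position"],st["force"])
E
```

```text
5.4333 0.01889424527945371 [0.47532376 0.3864386  0.08528055] [ 0.17318538 -0.47000846 -0.54757201]
```

View pics/w5c.png

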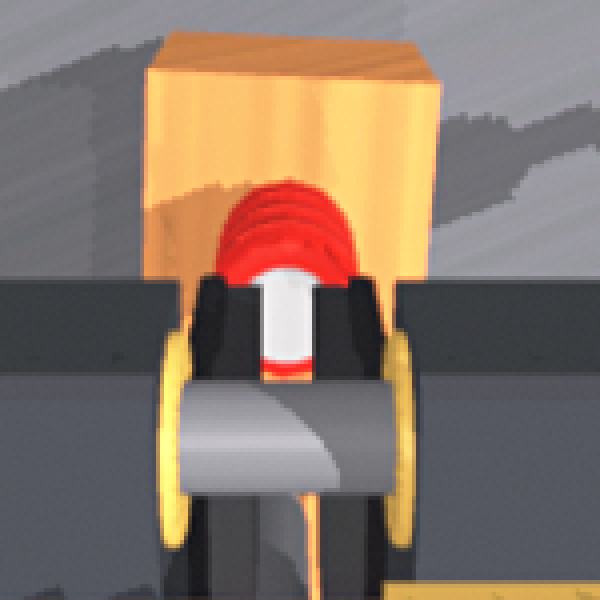

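View pics/t5c.png

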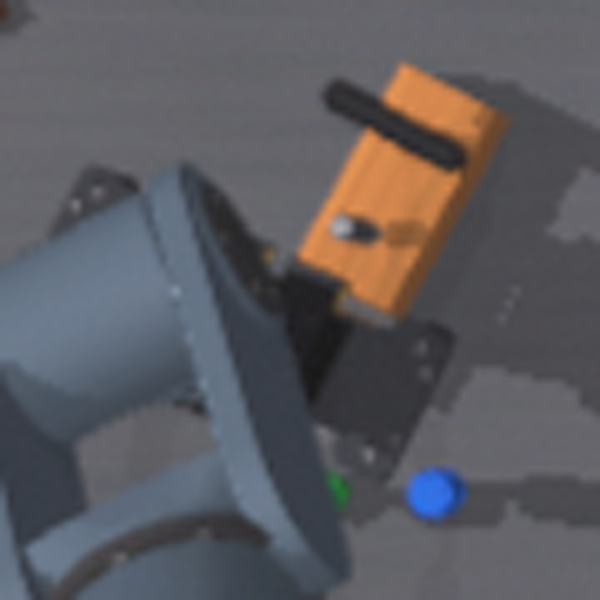

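```bash
python3 - <<'E'
from h import *
st=read_state(); im=capture("wrist"); C=cam("wrist",st); print(st["opening"],camera_info("wrist")["tool_from_camera"][0][3])
cv2.imwrite("pics/w6c.png",cv2.resize(im[150:300,180:330,::-1],(600,600),interpolation=cv2.INTER_NEAREST))
R=np.array(st["tcp_rot"]);p=np.array(st["position"])
ims=cv2.imread("pics/scene5.png"); S=cam("scene"); big=cv2.resize(ims[200:310,320:450],None,fx=6,fy=5.4,interpolation=2)
for d,col in [(.017,(0,255,255)),(0,(255,255,0)),(-.051,(255,0,255))]:
    q=p+R[:,1]*d; u,v=proj(S,q); print(d,q,u,v,proj(C,q)); cv2.circle(big,(int((u-320+.5)*6),int((v-200+.5)*5.4)),4,col,-1)
cv2.imwrite("pics/s6.png",big)
E
```

```text
0.01889424527945371 0.0016999330087067444
0.017 [0.47532104 0.38643748 0.06828055] 379.2125278902786 248.0325526821814 (np.float64(248.74608639470387), np.float64(215.4570377245113))
0 [0.47532376 0.3864386  0.08528055] 380.8437802560318 245.19893093134593 (np.float64(248.54271071803336), np.float64(224.10257398904486))
-0.051 [0.47533192 0.38644196 0.13628055] 385.9887695739269 236.2616543056829 (np.float64(247.66074413717905), np.float64(261.5951305410864))
```

View pics/w6c.png

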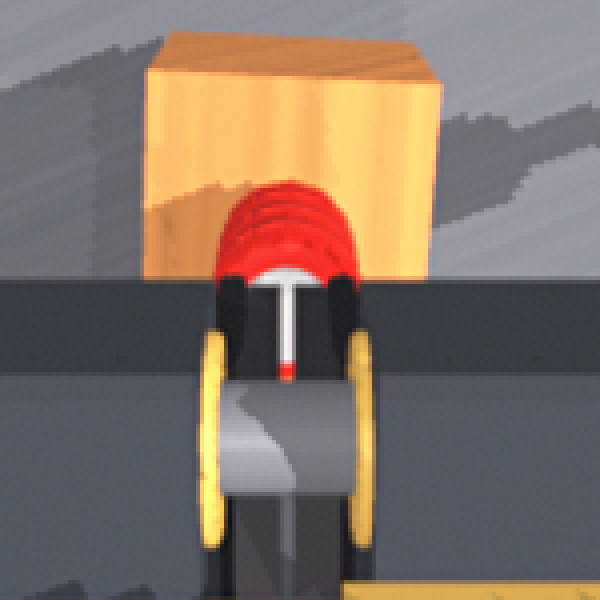

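View pics/s6.png

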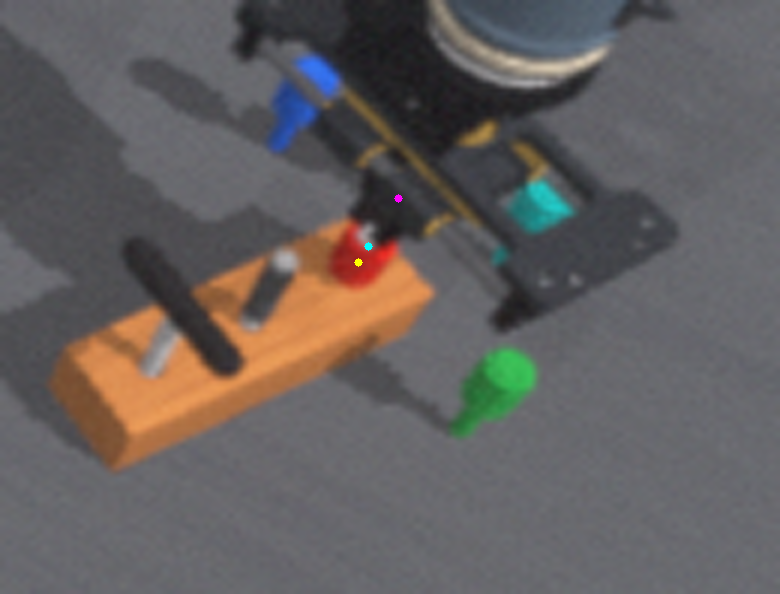

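Call:
jog_arm --steps '[{"delta_pos": [0,0,0],"turn": 0,"fingers": 60},{"delta_pos": [0,0,0],"turn": 0,"fingers": 60},{"delta_pos": [0,0,-5],"turn": 0,"fingers": 60},{"delta_pos": [0,0,-10],"turn": 0,"fingers": 60},{"delta_pos": [0,0,-12],"turn": 0,"fingers": 60},{"delta_pos": [0,0,-12],"turn": 0,"fingers": 60}]'

```text
time_s: 5.98
position: [0.4747, 0.386, 0.0723]
tcp_rot: [[0.407, -0.002, -0.914], [0.914, -0.001, 0.407], [-0.002, -1.0, 0.001]]
force: [-0.8, -0.1, 0.4]
opening: 0.383
```

```bash
python3 - <<'E'
from h import *
st=read_state(); im=capture("wrist"); ims=capture("scene"); C=cam("wrist",st); print(st["opening"],st["position"])
cv2.imwrite("pics/w7.png",im[:,:,::-1])
R=np.array(st["tcp_rot"]);p=np.array(st["position"])
S=cam("scene"); big=cv2.resize(ims[200:310,320:450,::-1],None,fx=6,fy=5.4,interpolation=2)
for s in (-1,1):
  for d,col in [(.017,(0,255,255)),(0,(255,255,0)),(-.051,(255,0,255))]:
    q=p+R[:,1]*d+R[:,0]*s*.0435*.6; u,v=proj(S,q); print(d,proj(C,q)); cv2.circle(big,(int((u-320+.5)*6),int((v-200+.5)*5.4)),2,col,-1)
cv2.imwrite("pics/s7.png",big)
E
```

```text
0.38262834031376536 [0.47468249 0.38602863 0.07227008]
0.017 (np.float64(211.70996750303476), np.float64(215.45018881723303))
0 (np.float64(208.41431875064472), np.float64(224.0956674180246))
-0.051 (np.float64(194.1219376501363), np.float64(261.5888847607997))
0.017 (np.float64(285.7794737387325), np.float64(215.46457570130002))
0 (np.float64(288.66776042244817), np.float64(224.1101968897142))
-0.051 (np.float64(301.19288635963187), np.float64(261.60214490187315))
```

View pics/w7.png

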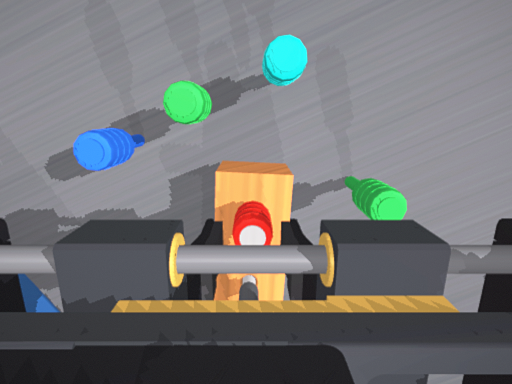

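View pics/s7.png

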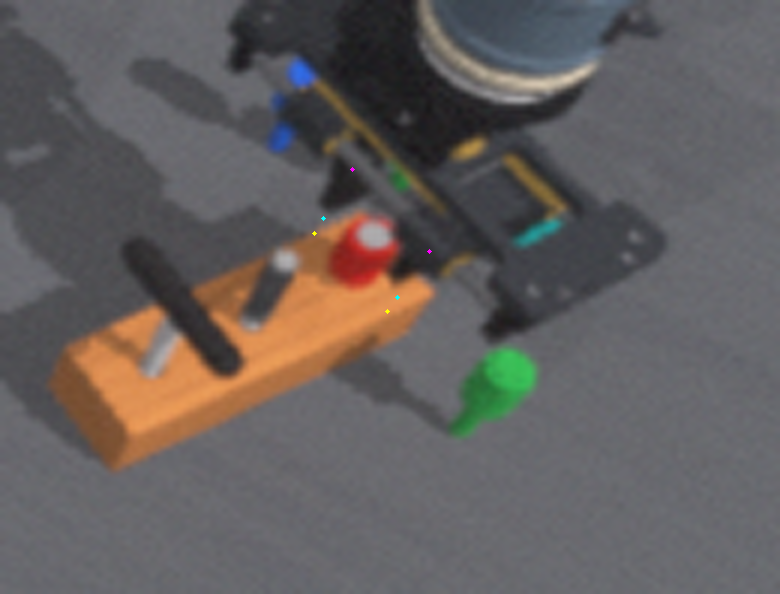

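Call:
jog_arm --steps '[{"delta_pos": [0,0,0],"turn": 0,"fingers": 60},{"delta_pos": [0,0,-4],"turn": 0,"fingers": 60},{"delta_pos": [0,0,-9],"turn": 0,"fingers": 60},{"delta_pos": [0,0,-14],"turn": 0,"fingers": 60},{"delta_pos": [0,0,-14],"turn": 0,"fingers": 60}]'

```text
time_s: 6.5
position: [0.4745, 0.3859, 0.058]
tcp_rot: [[0.407, -0.002, -0.914], [0.914, -0.001, 0.407], [-0.002, -1.0, 0.001]]
force: [0.6, -0.1, 0.2]
opening: 0.596
```

```bash
python3 - <<'E'
from h import *
st=read_state(); im=capture("wrist"); ims=capture("scene"); C=cam("wrist",st); print(st["time_s"],st["opening"],st["position"],st["force"])
cv2.imwrite("pics/w8.png",im[:,:,::-1])
big=cv2.resize(ims[200:310,320:450,::-1],None,fx=6,fy=5.4,interpolation=2)
cv2.imwrite("pics/s8.png",big)
E
```

```text
6.5 0.5957235187137356 [0.47451225 0.38592946 0.05801485] [ 0.56030966 -0.10159245  0.22893149]
```

View pics/w8.png

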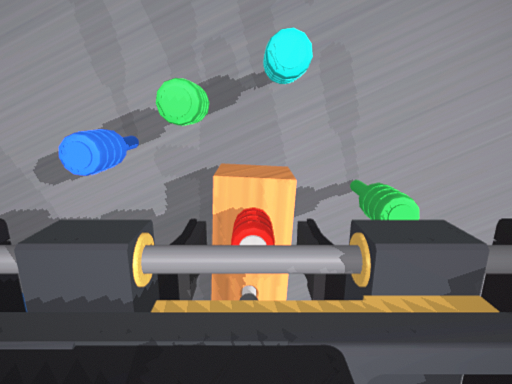

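View pics/s8.png

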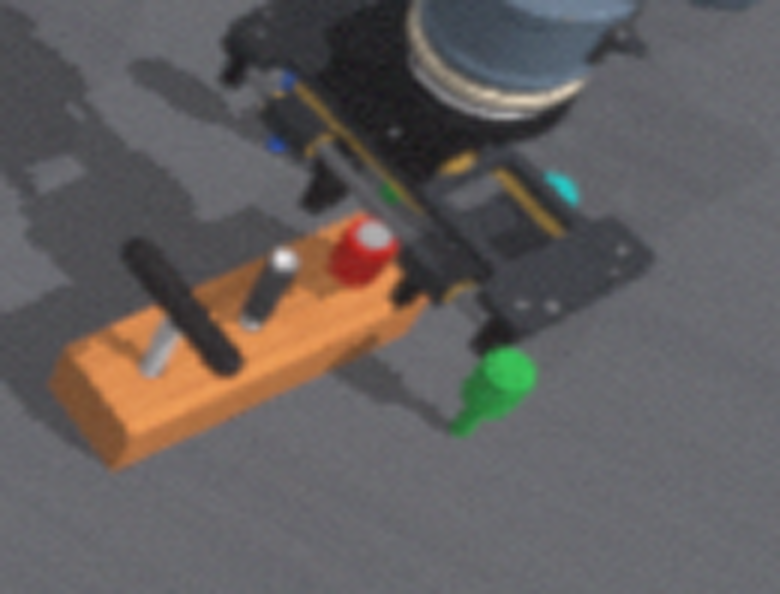

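Call:
jog_arm --steps '[{"delta_pos": [0,0,0],"turn": 0,"fingers": 0},{"delta_pos": [0,0,0],"turn": 0,"fingers": 0},{"delta_pos": [0,0,0],"turn": 0,"fingers": 0},{"delta_pos": [0,0,0],"turn": 0,"fingers": 0},{"delta_pos": [0,0,0],"turn": 0,"fingers": 0},{"delta_pos": [0,0,0],"turn": 0,"fingers": 0},{"delta_pos": [0,0,0],"turn": 0,"fingers": 0}]'

```text
time_s: 7.18
position: [0.4755, 0.3866, 0.0595]
tcp_rot: [[0.407, 0.0, -0.913], [0.913, 0.0, 0.407], [0.0, -1.0, -0.0]]
force: [0.4, 1.1, 1.1]
opening: 0.263
```

```bash
python3 - <<'E'
from h import *
st=read_state(); im=capture("wrist"); ims=capture("scene"); C=cam("wrist",st); print(st["time_s"],st["opening"],st["position"],st["force"])
cv2.imwrite("pics/w9.png",np.hstack([cv2.resize(im[150:270,190:310,::-1],(400,400)),cv2.resize(ims[220:280,340:400,::-1],(400,400),interpolation=2)]))
E
```

```text
7.1833 0.263316122890925 [0.47550412 0.386572   0.05946394] [0.40007366 1.05397045 1.08446541]
```

View pics/w9.png

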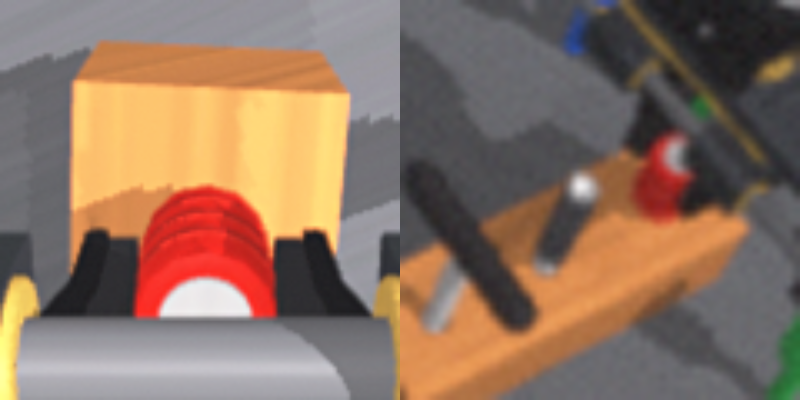

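Call:
jog_arm --steps '[{"delta_pos": [0,0,0],"turn": 0,"fingers": 0},{"delta_pos": [0,0,5],"turn": 0,"fingers": 0},{"delta_pos": [0,0,15],"turn": 0,"fingers": 0},{"delta_pos": [0,0,30],"turn": 0,"fingers": 0},{"delta_pos": [0,0,50],"turn": 0,"fingers": 0},{"delta_pos": [0,0,75],"turn": 0,"fingers": 0}]'

```text
time_s: 7.78
position: [0.4742, 0.3857, 0.1344]
tcp_rot: [[0.407, -0.003, -0.913], [0.913, -0.002, 0.407], [-0.003, -1.0, 0.002]]
force: [0.4, -0.3, -1.6]
opening: 0.264
```

```bash
python3 - <<'E'
from h import *
st=read_state(); im=capture("wrist"); ims=capture("scene"); C=cam("wrist",st); print(st["time_s"],st["opening"],st["position"],st["force"])
cv2.imwrite("pics/w10.png",np.hstack([cv2.resize(im[150:270,190:310,::-1],(400,400)),cv2.resize(ims[190:280,330:420,::-1],(400,400),interpolation=2)]))
E
```

```text
7.7833 0.2639056258287583 [0.47419843 0.38573839 0.1344458 ] [ 0.38739376 -0.25998128 -1.56737966]
```

View pics/w10.png

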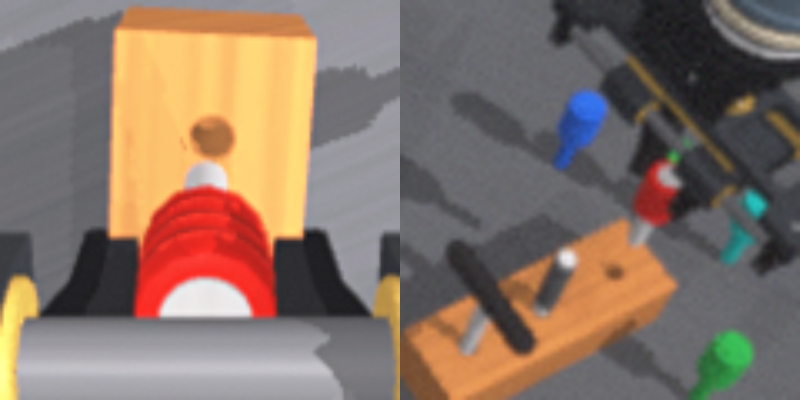

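```bash
python3 - <<'E'
from h import *
st=read_state(); im=capture("wrist"); C=cam("wrist",st); print(st["time_s"],st["opening"],st["position"],st["qvel"].round(2) if hasattr(st["qvel"],'round') else st["qvel"])
cv2.imwrite("pics/w11.png",im[:,:,::-1])
cv2.imwrite("pics/w11c.png",cv2.resize(im[160:240,210:290,::-1],(600,600),interpolation=2))
E
```

```text
7.8833 0.26308664899746037 [0.47822715 0.38811703 0.13914528] [-0.13  2.78  2.62 -0.   -2.56  0.01]
```

View pics/w11c.png

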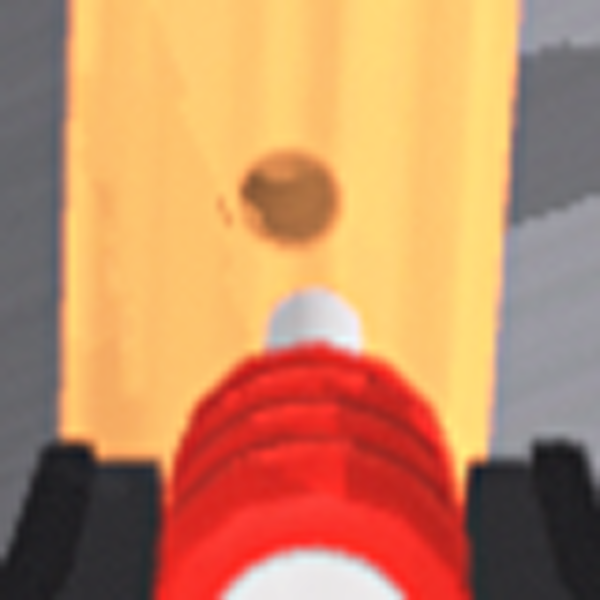

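```bash
python3 - <<'E'
from h import *
st=read_state(); C=cam("wrist",st); print(st["time_s"],st["position"],np.round(st["qvel"],2))
p=np.array([0.47822715,0.38811703,0.13914528]); st["position"]=p; C=cam("wrist",st)
print(px2z(C,248.8,186.4,.05))
E
```

```text
7.9333 [0.4769125  0.38735838 0.13708213] [-0.09  2.32  2.68  0.07 -0.43  0.  ]
[0.475356  0.3892832 0.05     ]
```

Call:
jog_arm --steps '[{"delta_pos": [10,-30,30],"turn": 0,"fingers": 0},{"delta_pos": [25,-65,60],"turn": 0,"fingers": 0},{"delta_pos": [36,-100,85],"turn": 0,"fingers": 0},{"delta_pos": [48,-140,95],"turn": 0,"fingers": 0},{"delta_pos": [60,-180,95],"turn": 0,"fingers": 0},{"delta_pos": [73,-218,95],"turn": 0,"fingers": 0},{"delta_pos": [86,-255,95],"turn": 0,"fingers": 0},{"delta_pos": [95,-280,95],"turn": 0,"fingers": 0},{"delta_pos": [99,-292,95],"turn": 0,"fingers": 0},{"delta_pos": [100,-295,95],"turn": 0,"fingers": 0},{"delta_pos": [100,-295,95],"turn": 0,"fingers": 0},{"delta_pos": [100,-295,95],"turn": 0,"fingers": 0},{"delta_pos": [100,-295,95],"turn": 0,"fingers": 0}]'

```text
time_s: 9.02
position: [0.5743, 0.0932, 0.2289]
tcp_rot: [[0.405, -0.001, -0.914], [0.914, 0.001, 0.405], [0.0, -1.0, 0.002]]
force: [0.1, 0.8, -1.2]
opening: 0.264
```

```bash
python3 - <<'E'
from h import *
st=read_state(); im=capture("wrist"); C=cam("wrist",st); print(st["time_s"],st["opening"],st["position"],np.round(st["qvel"],2))
for d in tip_of("lock_hole","wrist"): print(d)
cv2.imwrite("pics/w12.png",im[:,:,::-1])
print(read_state()["position"])
E
```

```text
9.0167 0.26351630298921275 [0.57432882 0.09323633 0.22891331] [ 0.42 -0.15 -0.26 -0.19 -0.12 -0.04]
{'position': [0.5368, 0.1048, 0.1482], 'confidence': 0.67}
[0.57463058 0.0931678  0.22923514]
```

View pics/w12.png

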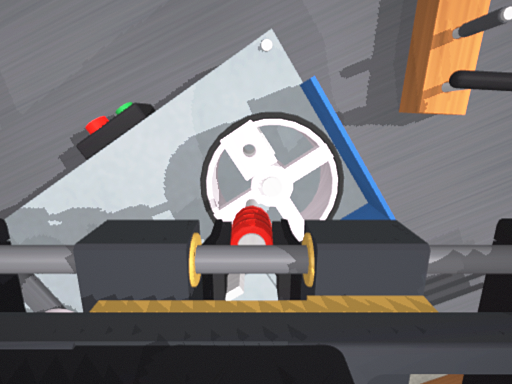

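```bash
sed -i 's/V=np.linalg.inv(T@np.array(i\["tool_from_camera"\]))/K=np.array(i["tool_from_camera"]); K[0,3]=-.0008; V=np.linalg.inv(T@K)/' h.py; python3 - <<'E'
from h import *
st=read_state(); im=capture("wrist"); C=cam("wrist",st); print(st["time_s"],st["position"],np.round(st["qvel"],2))
g=cv2.cvtColor(im,cv2.COLOR_RGB2GRAY); w=g[138:162,237:262]; print(w.min(),w.max())
m=(w<150).astype(np.uint8)
for a,c in blobs(m):
    c=(c[0]+237,c[1]+138); print(a,c,px2z(C,*c,.149))
f=lambda p:proj(C,[*p,.149])
cv2.imwrite("pics/w13.png",cv2.resize(im[120:240,190:310,::-1],(600,600),interpolation=2))
E
```

```text
9.1167 [0.57463058 0.0931678  0.22923514] [-0.25 -0.13 -0.28 -0.05 -0.08 -0.2 ]
132 255
19 (245.1, 149.5) [0.53664282 0.1033006  0.149     ]
```

View pics/w13.png

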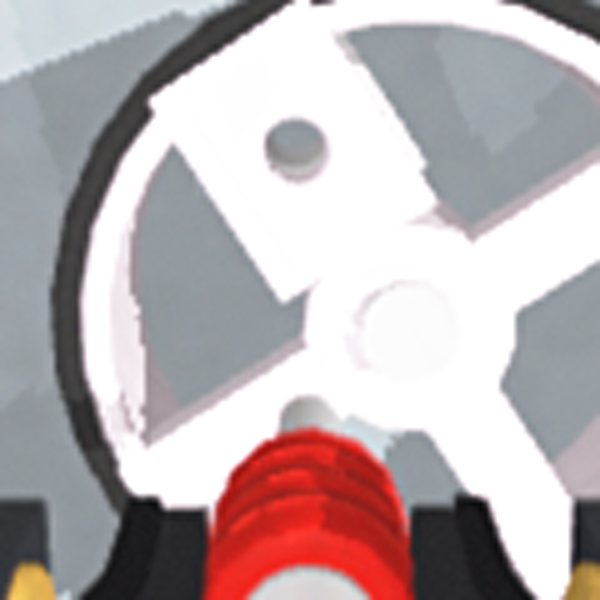

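```bash
python3 - <<'E'
from h import *
st=read_state(); C=cam("wrist",st)
print(px2z(C,249.4,150,.149), camera_info("wrist")["tool_from_camera"][0][3], px2z(C,271.4,186,.149))
E
```

```text
[0.53875655 0.10638814 0.149     ] 0.0017027505490691541 [0.57639866 0.11138431 0.149     ]
```

Call:
jog_arm --steps '[{"delta_pos": [-15,5,-5],"turn": 0,"fingers": 0},{"delta_pos": [-30,11,-15],"turn": 0,"fingers": 0},{"delta_pos": [-34.5,13,-25],"turn": 0,"fingers": 0},{"delta_pos": [-34.5,13,-25],"turn": 0,"fingers": 0},{"delta_pos": [-34.5,13,-25],"turn": 0,"fingers": 0},{"delta_pos": [-34.5,13,-25],"turn": 0,"fingers": 0}]'

```text
time_s: 9.67
position: [0.542, 0.1048, 0.2051]
tcp_rot: [[0.406, 0.002, -0.914], [0.914, -0.0, 0.406], [0.001, -1.0, -0.002]]
force: [-0.5, 0.7, -1.2]
opening: 0.258
```

```bash
python3 - <<'E'
from h import *
st=read_state(); im=capture("wrist"); ims=capture("scene"); C=cam("wrist",st); print(st["time_s"],st["position"],np.round(st["qvel"],2))
a=cv2.resize(im[150:220,215:285,::-1],(560,560),interpolation=2)
cv2.imwrite("pics/w14.png",a)
cv2.imwrite("pics/s14.png",cv2.resize(ims[160:240,240:320,::-1],(560,560),interpolation=2))
print(proj(C,[.54,.106,.149]),proj(C,np.array(st["position"])+np.array(st["tcp_rot"])[:,1]*.0455))
E
```

```text
9.6667 [0.54199016 0.1047559  0.20506232] [-0.35 -0.03 -0.65  0.02  0.07  0.02]
(np.float64(252.4751935135133), np.float64(197.05137254996606)) (np.float64(252.1660663204506), np.float64(203.6074191653602))
```

View pics/w14.png

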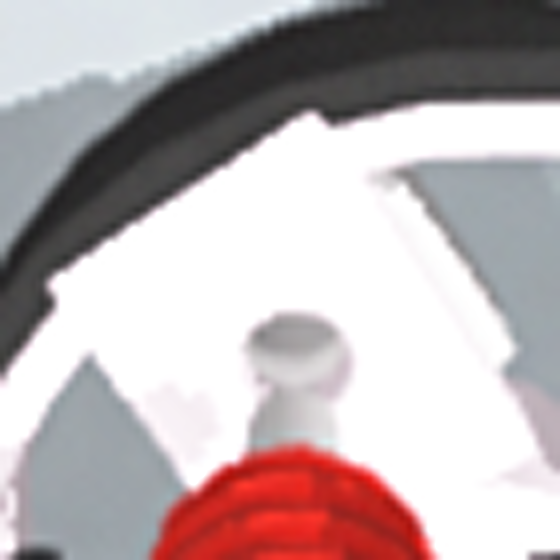

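View pics/s14.png

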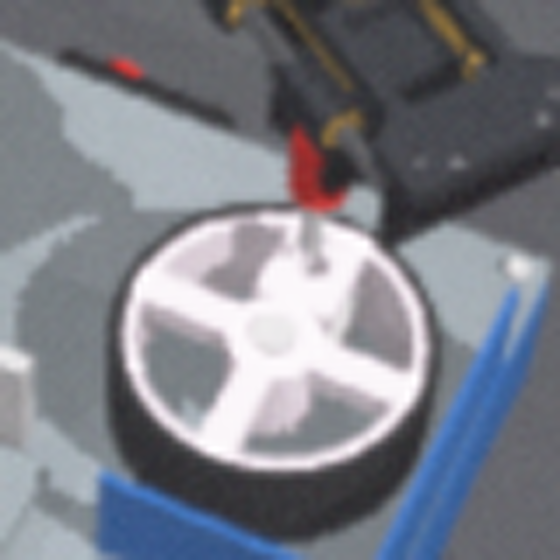

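Call:
jog_arm --steps '[{"delta_pos": [-2,1.8,-3],"turn": 0,"fingers": 0},{"delta_pos": [-2,1.8,-6],"turn": 0,"fingers": 0},{"delta_pos": [-2,1.8,-6],"turn": 0,"fingers": 0},{"delta_pos": [-2,1.8,-6],"turn": 0,"fingers": 0}]'

```text
time_s: 10.1
position: [0.5387, 0.1062, 0.1981]
tcp_rot: [[0.407, -0.001, -0.913], [0.913, -0.0, 0.407], [-0.0, -1.0, 0.001]]
force: [0.3, 0.5, -0.6]
opening: 0.264
```

```bash
python3 - <<'E'
from h import *
st=read_state(); im=capture("wrist"); ims=capture("scene"); C=cam("wrist",st); print(st["time_s"],st["position"],np.round(st["qvel"],2))
a=cv2.resize(im[165:225,220:280,::-1],(540,540),interpolation=2)
b=cv2.resize(ims[175:215,265:305,::-1],(250,540),interpolation=2)
cv2.imwrite("pics/w15.png",np.hstack([a,b]))
E
```

```text
10.1 [0.53869532 0.10618703 0.19805009] [ 0.01 -0.15 -0.39 -0.05 -0.    0.1 ]
```

View pics/w15.png

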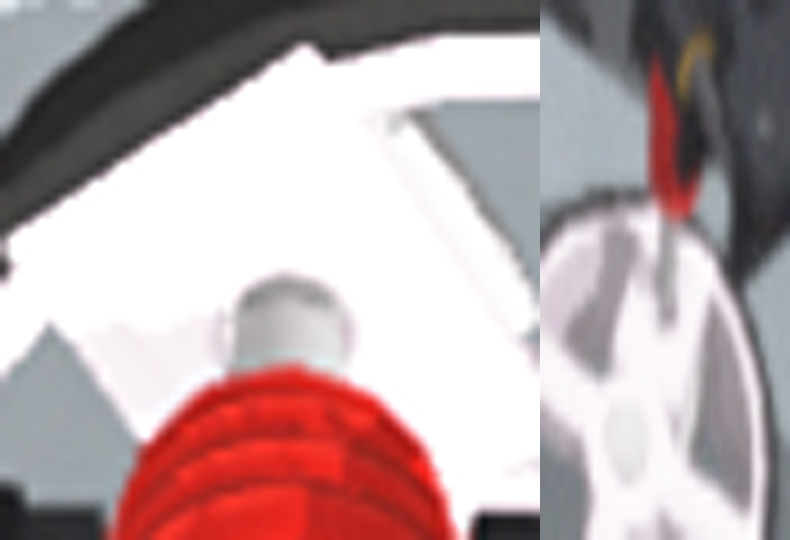

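Call:
jog_arm --steps '[{"delta_pos": [1.3,-0.5,-1],"turn": 0,"fingers": 0},{"delta_pos": [1.3,-0.5,-3],"turn": 0,"fingers": 0},{"delta_pos": [1.3,-0.5,-5],"turn": 0,"fingers": 0},{"delta_pos": [1.3,-0.5,-7],"turn": 0,"fingers": 0},{"delta_pos": [1.3,-0.5,-8],"turn": 0,"fingers": 0},{"delta_pos": [1.3,-0.5,-8],"turn": 0,"fingers": 0}]'

```text
time_s: 10.7
position: [0.5399, 0.1058, 0.1899]
tcp_rot: [[0.407, -0.001, -0.913], [0.913, 0.0, 0.407], [-0.0, -1.0, 0.001]]
force: [-0.3, 0.9, -1.2]
opening: 0.266
```

```bash
python3 - <<'E'
from h import *
st=read_state(); im=capture("wrist"); ims=capture("scene"); C=cam("wrist",st); print(st["time_s"],st["position"],np.round(st["force"],2),np.round(st["moment"],2))
a=cv2.resize(im[165:225,220:280,::-1],(540,540),interpolation=2)
b=cv2.resize(ims[175:215,265:305,::-1],(250,540),interpolation=2)
cv2.imwrite("pics/w16.png",np.hstack([a,b]))
E
```

```text
10.7 [0.53986099 0.10576158 0.18990881] [-0.28  0.87 -1.16] [ 0.1  -0.16 -0.01]
```

View pics/w16.png

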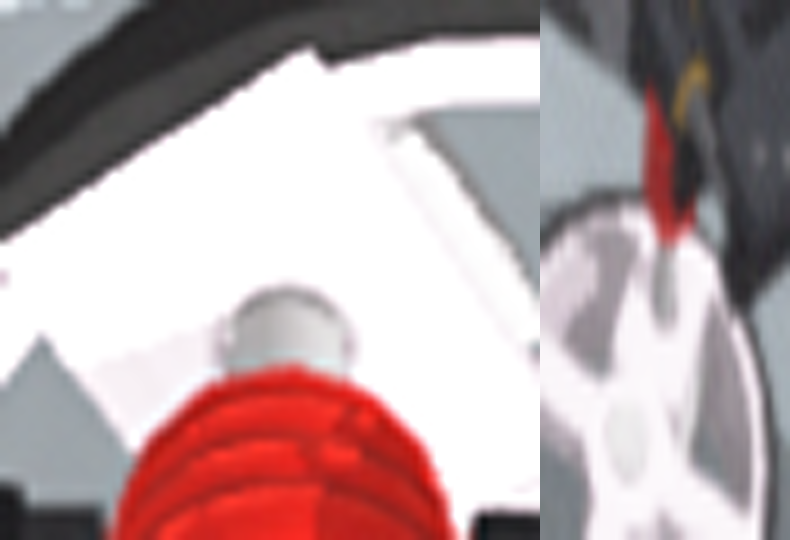

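Call:
jog_arm --steps '[{"delta_pos": [-0.2,-0.3,-4],"turn": 0,"fingers": 0},{"delta_pos": [-0.2,-0.3,-8],"turn": 0,"fingers": 0},{"delta_pos": [-0.2,-0.3,-12],"turn": 0,"fingers": 0},{"delta_pos": [-0.2,-0.3,-16],"turn": 0,"fingers": 0},{"delta_pos": [-0.2,-0.3,-18],"turn": 0,"fingers": 0},{"delta_pos": [-0.2,-0.3,-18],"turn": 0,"fingers": 0}]'

```text
time_s: 11.3
position: [0.5394, 0.1055, 0.1715]
tcp_rot: [[0.407, -0.002, -0.913], [0.913, 0.0, 0.407], [-0.001, -1.0, 0.001]]
force: [0.7, 0.8, 0.8]
opening: 0.261
```

```bash
python3 - <<'E'
from h import *
st=read_state(); im=capture("wrist"); ims=capture("scene"); C=cam("wrist",st); print(st["time_s"],st["position"],np.round(st["force"],2),np.round(st["moment"],2))
a=cv2.resize(im[165:225,220:280,::-1],(540,540),interpolation=2)
b=cv2.resize(ims[175:215,265:305,::-1],(250,540),interpolation=2)
cv2.imwrite("pics/w17.png",np.hstack([a,b]))
E
```

```text
11.3 [0.53944047 0.10545335 0.17152819] [0.68 0.84 0.8 ] [ 0.08 -0.15 -0.02]
```

View pics/w17.png

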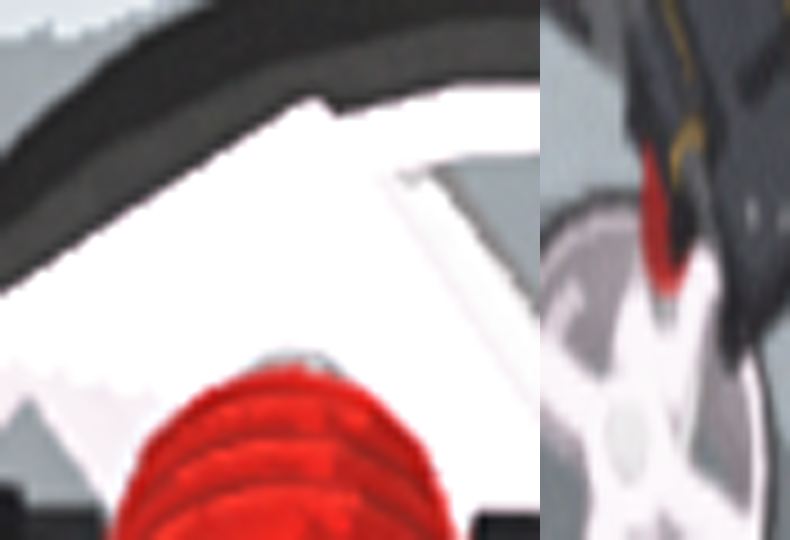

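Call:
jog_arm --steps '[{"delta_pos": [0,0,-3],"turn": 0,"fingers": 0},{"delta_pos": [0,0,-6],"turn": 0,"fingers": 0},{"delta_pos": [0,0,-9],"turn": 0,"fingers": 0},{"delta_pos": [0,0,-9],"turn": 0,"fingers": 0}]'

```text
time_s: 11.73
position: [0.5394, 0.1055, 0.1626]
tcp_rot: [[0.407, -0.001, -0.913], [0.913, 0.0, 0.407], [-0.001, -1.0, 0.001]]
force: [0.3, 0.2, -0.6]
opening: 0.265
```

Call:
jog_arm --steps '[{"delta_pos": [0,0,-3],"turn": 0,"fingers": 0},{"delta_pos": [0,0,-6],"turn": 0,"fingers": 0},{"delta_pos": [0,0,-8],"turn": 0,"fingers": 0},{"delta_pos": [0,0,-9],"turn": 0,"fingers": 0},{"delta_pos": [0,0,-10],"turn": 0,"fingers": 0},{"delta_pos": [0,0,-10],"turn": 0,"fingers": 0}]'

```text
time_s: 12.23
position: [0.5399, 0.1055, 0.1531]
tcp_rot: [[0.407, -0.0, -0.914], [0.914, 0.0, 0.407], [-0.0, -1.0, 0.0]]
force: [0.1, -0.7, -0.8]
opening: 0.261
```

```bash
python3 - <<'E'
from h import *
st=read_state(); im=capture("wrist"); ims=capture("scene"); C=cam("wrist",st); print(st["time_s"],st["position"],np.round(st["force"],2),np.round(st["moment"],2))
a=cv2.resize(im[165:225,220:280,::-1],(540,540),interpolation=2)
b=cv2.resize(ims[175:215,265:305,::-1],(250,540),interpolation=2)
cv2.imwrite("pics/w18.png",np.hstack([a,b]))
E
```

```text
12.2333 [0.53985336 0.10546297 0.15310818] [ 0.12 -0.67 -0.83] [ 0.1  -0.13 -0.05]
```

View pics/w18.png

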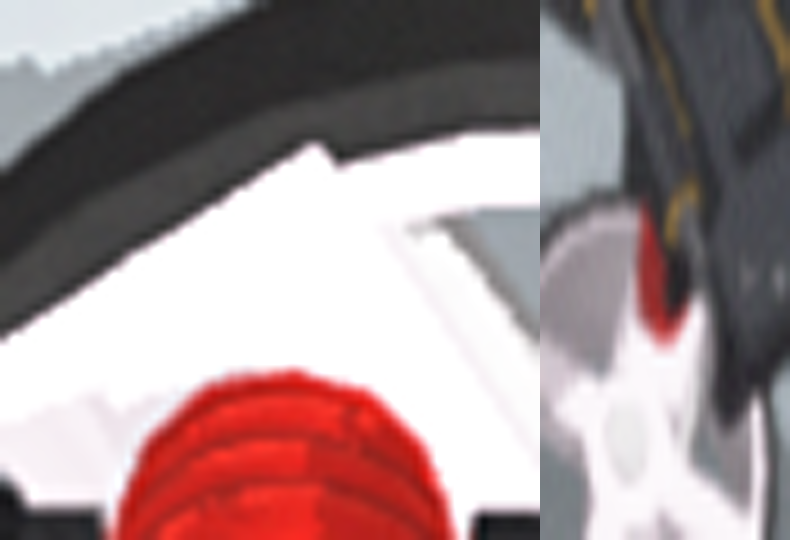

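Nearly seated. I'll press down a little until it touches.

Call:
jog_arm --steps '[{"delta_pos": [0,0,-1],"turn": 0,"fingers": 0},{"delta_pos": [0,0,-2],"turn": 0,"fingers": 0},{"delta_pos": [0,0,-2],"turn": 0,"fingers": 0}]'

```text
time_s: 12.58
position: [0.5404, 0.1054, 0.1526]
tcp_rot: [[0.407, 0.001, -0.914], [0.914, -0.0, 0.407], [0.0, -1.0, -0.001]]
force: [-1.9, 0.5, 5.3]
opening: 0.266
```

Call:
jog_arm --steps '[{"delta_pos": [0,0,1],"turn": 0,"fingers": 50},{"delta_pos": [0,0,1],"turn": 0,"fingers": 50},{"delta_pos": [0,0,1],"turn": 0,"fingers": 50},{"delta_pos": [0,0,1],"turn": 0,"fingers": 50},{"delta_pos": [0,0,10],"turn": 0,"fingers": 60},{"delta_pos": [0,0,30],"turn": 0,"fingers": 60},{"delta_pos": [0,0,60],"turn": 0,"fingers": 60},{"delta_pos": [0,0,70],"turn": 0,"fingers": 60},{"delta_pos": [0,0,70],"turn": 0,"fingers": 60}]'

```text
time_s: 13.33
position: [0.5424, 0.1055, 0.2247]
tcp_rot: [[0.407, 0.008, -0.914], [0.914, -0.0, 0.407], [0.003, -1.0, -0.007]]
force: [0.5, -1.3, 0.1]
opening: 0.6
```

```bash
python3 - <<'E'
from h import *
st=read_state(); im=capture("wrist"); ims=capture("scene"); C=cam("wrist",st); print(st["time_s"],st["position"],np.round(st["force"],2),st["opening"])
a=im[120:240,190:310,::-1]; a=cv2.resize(a,(400,400),interpolation=2)
b=cv2.resize(ims[160:240,240:320,::-1],(400,400),interpolation=2)
cv2.imwrite("pics/w19.png",np.hstack([a,b])); print(blobs(red(im)),blobs(red(ims)))
for n in ["pin_tip","pin_knob"]:
  for d in tip_of(n,"scene"): print(n,d)
E
```

```text
13.3333 [0.54244622 0.1055139  0.22472078] [ 0.46 -1.26  0.15] 0.5997638231093309
[(245, [99.5, 153.9]), (535, [249.5, 193.8])] [(63, [507.4, 47.9]), (52, [284.8, 194.7])]
pin_tip {'position': [0.3879, 0.3776, -0.0004], 'confidence': 0.63}
pin_tip {'position': [0.5004, 0.4639, -0.0025], 'confidence': 0.62}
pin_tip {'position': [0.3913, 0.4386, -0.0012], 'confidence': 0.57}
pin_tip {'position': [0.3943, 0.3215, -0.0026], 'confidence': 0.46}
pin_knob {'position': [0.4945, 0.4679, 0.0561], 'confidence': 0.72}
pin_knob {'position': [0.3917, 0.4402, 0.0615], 'confidence': 0.66}
pin_knob {'position': [0.5412, 0.1006, 0.1705], 'confidence': 0.57}
pin_knob {'position': [0.7078, -0.1718, 0.1002], 'confidence': 0.46}
pin_knob {'position': [0.3946, 0.3152, 0.0631], 'confidence': 0.43}
pin_knob {'position': [0.3884, 0.3789, 0.0646], 'confidence': 0.41}
```

View pics/w19.png

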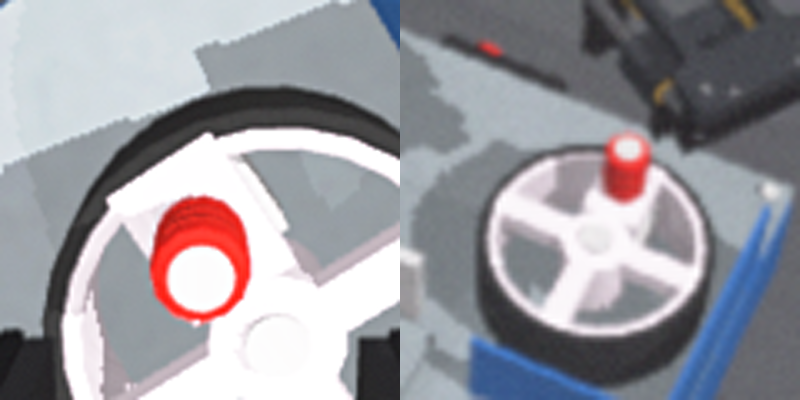

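Call:
jog_arm --steps '[{"delta_pos": [0,-30,20],"turn": 5,"fingers": 60},{"delta_pos": [-4,-65,25],"turn": 10,"fingers": 60},{"delta_pos": [-6,-105,25],"turn": 15,"fingers": 60},{"delta_pos": [-8,-145,25],"turn": 20,"fingers": 60},{"delta_pos": [-10,-185,25],"turn": 25,"fingers": 60},{"delta_pos": [-12,-225,25],"turn": 30,"fingers": 60},{"delta_pos": [-13,-265,25],"turn": 32,"fingers": 60},{"delta_pos": [-14,-295,20],"turn": 32,"fingers": 60},{"delta_pos": [-14,-303,10],"turn": 32,"fingers": 60},{"delta_pos": [-14,-304,0],"turn": 32,"fingers": 60},{"delta_pos": [-14,-304,0],"turn": 32,"fingers": 60},{"delta_pos": [-14,-304,0],"turn": 32,"fingers": 60}]'

```text
time_s: 14.53
position: [0.5247, -0.1963, 0.2195]
tcp_rot: [[-0.14, -0.004, -0.99], [0.99, 0.003, -0.14], [0.004, -1.0, 0.003]]
force: [0.7, -0.4, 0.4]
opening: 0.601
```

```bash
python3 - <<'E'
from h import *
st=read_state(); im=capture("wrist"); C=cam("wrist",st); print(st["time_s"],st["position"],np.round(st["tcp_rot"],3).tolist(),np.round(st["qvel"],2))
cv2.imwrite("pics/w20.png",im[:,:,::-1])
for n in ["grip_mid","lever_pivot"]:
  for d in tip_of(n,"wrist"): print(n,d)
for d in trace("lever_grip","wrist"):
  v,u=np.nonzero(d["mask"]); print(d["confidence"],u.min(),u.max(),v.min(),v.max(),u.mean(),v.mean())
E
```

```text
14.5333 [ 0.52472031 -0.19629817  0.21947298] [[-0.14, -0.004, -0.99], [0.99, 0.003, -0.14], [0.004, -1.0, 0.003]] [ 0.79 -1.45 -1.37 -0.23 -0.   -0.12]
grip_mid {'position': [0.5248, -0.2009, 0.1429], 'confidence': 0.66}
lever_pivot {'position': [0.5391, -0.4149, 0.0017], 'confidence': 0.52}
0.81 232 261 171 217 246.37423312883436 194.08326029798422
```

View pics/w20.png

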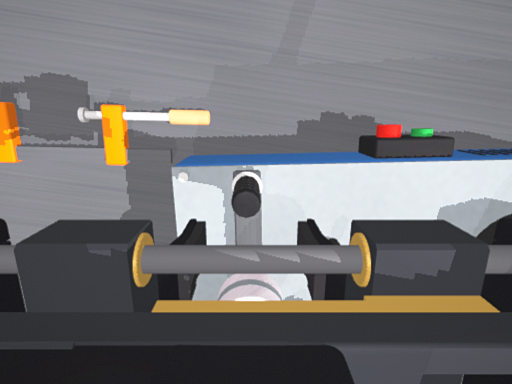

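Call:
jog_arm --steps '[{"delta_pos": [0,-4.7,-25],"turn": 0,"fingers": 60},{"delta_pos": [0,-4.7,-50],"turn": 0,"fingers": 60},{"delta_pos": [0,-4.7,-70],"turn": 0,"fingers": 60},{"delta_pos": [0,-4.7,-80],"turn": 0,"fingers": 60},{"delta_pos": [0,-4.7,-84],"turn": 0,"fingers": 60},{"delta_pos": [0,-4.7,-84],"turn": 0,"fingers": 60}]'

```text
time_s: 15.23
position: [0.526, -0.2027, 0.1371]
tcp_rot: [[-0.14, -0.001, -0.99], [0.99, 0.0, -0.14], [0.001, -1.0, 0.001]]
force: [-0.1, 0.3, 0.0]
opening: 0.604
```

```bash
python3 - <<'E'
from h import *
st=read_state(); im=capture("wrist"); ims=capture("scene"); print(st["time_s"],st["position"],np.round(st["force"],2),st["opening"])
a=im[150:270,190:310,::-1]; a=cv2.resize(a,(400,400),interpolation=2)
b=cv2.resize(ims[110:210,140:240,::-1],(400,400),interpolation=2)
cv2.imwrite("pics/w21.png",np.hstack([a,b]))
E
```

```text
15.2333 [ 0.52600121 -0.20269711  0.13706579] [-0.09  0.31  0.03] 0.6036245541334933
```

View pics/w21.png

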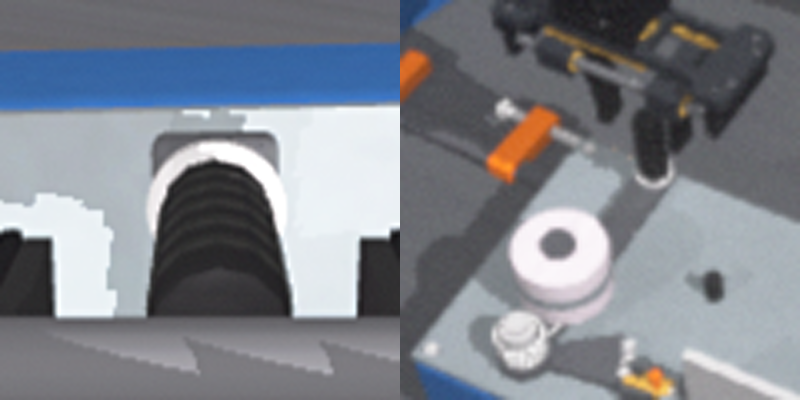

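Call:
jog_arm --steps '[{"delta_pos": [0,2,0],"turn": 0,"fingers": 0},{"delta_pos": [0,2,0],"turn": 0,"fingers": 0},{"delta_pos": [0,2,0],"turn": 0,"fingers": 0},{"delta_pos": [0,2,0],"turn": 0,"fingers": 0},{"delta_pos": [0,2,0],"turn": 0,"fingers": 0},{"delta_pos": [0,2,0],"turn": 0,"fingers": 0},{"delta_pos": [0,2,0],"turn": 0,"fingers": 0},{"delta_pos": [0,2,0],"turn": 0,"fingers": 0},{"delta_pos": [0,2,0],"turn": 0,"fingers": 0}]'

```text
time_s: 16.08
position: [0.5259, -0.2007, 0.1376]
tcp_rot: [[-0.139, -0.0, -0.99], [0.99, 0.001, -0.139], [0.001, -1.0, -0.0]]
force: [0.7, 3.2, 4.0]
opening: 0.267
```

```bash
python3 - <<'E'
from h import *
st=read_state(); im=capture("wrist"); print(st["time_s"],st["position"],np.round(st["force"],2),st["opening"])
a=im[150:270,190:310,::-1]; cv2.imwrite("pics/w22.png",cv2.resize(a,(400,400),interpolation=2))
E
```

```text
16.0833 [ 0.52594432 -0.20066609  0.13757827] [0.69 3.18 3.95] 0.2668697221898039
```

View pics/w22.png

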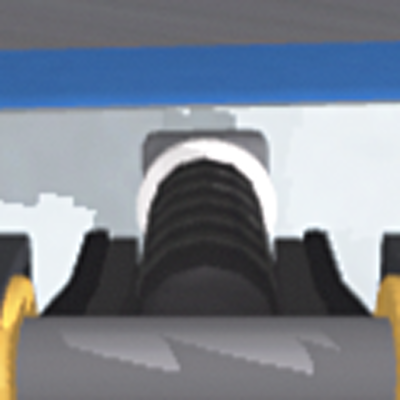

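Call:
jog_arm --steps '[{"delta_pos": [-1.2,9,0],"turn": -3,"fingers": 0},{"delta_pos": [-1.9,18.4,0],"turn": -6,"fingers": 0},{"delta_pos": [-2.2,27.5,0],"turn": -9,"fingers": 0},{"delta_pos": [-1.9,37,0],"turn": -11.5,"fingers": 0},{"delta_pos": [-1.2,46,0],"turn": -14.5,"fingers": 0},{"delta_pos": [0,55.3,0],"turn": -17,"fingers": 0},{"delta_pos": [1.6,64.5,0],"turn": -20,"fingers": 0},{"delta_pos": [3.5,73.3,0],"turn": -23,"fingers": 0},{"delta_pos": [6,82.3,0],"turn": -26,"fingers": 0},{"delta_pos": [6,82.3,0],"turn": -26,"fingers": 0}]'

```text
time_s: 16.97
position: [0.5302, -0.1211, 0.1375]
tcp_rot: [[0.308, -0.004, -0.951], [0.951, -0.005, 0.308], [-0.006, -1.0, 0.002]]
force: [-5.9, -5.8, 5.6]
opening: 0.263
```

```bash
python3 - <<'E'
from h import *
st=read_state(); im=capture("wrist"); ims=capture("scene"); print(st["time_s"],st["position"],np.round(st["force"],2),st["opening"])
a=im[150:270,190:310,::-1]; a=cv2.resize(a,(400,400),interpolation=2)
b=cv2.resize(ims[130:230,150:250,::-1],(400,400),interpolation=2)
cv2.imwrite("pics/w23.png",np.hstack([a,b]))
E
```

```text
16.9667 [ 0.53018872 -0.12106798  0.13754843] [-5.94 -5.8   5.62] 0.26341755841416564
```

View pics/w23.png

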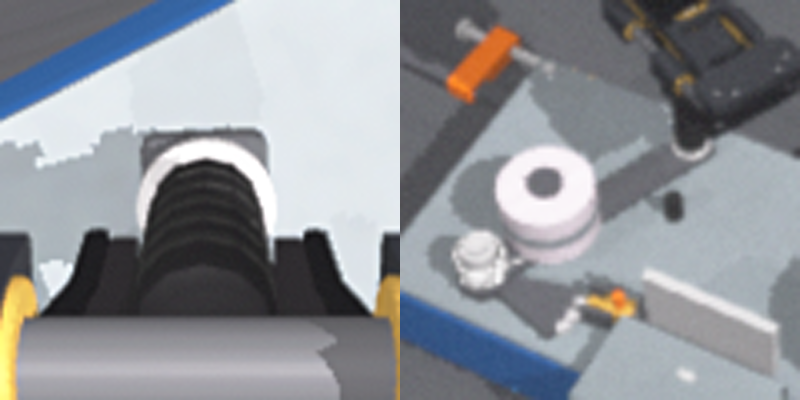

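Call:
jog_arm --steps '[{"delta_pos": [1.4,4.4,0],"turn": -1.5,"fingers": 0},{"delta_pos": [2.9,8.7,0],"turn": -3,"fingers": 0},{"delta_pos": [4.2,12.2,0],"turn": -4,"fingers": 0},{"delta_pos": [5.5,15.7,0],"turn": -5,"fingers": 0},{"delta_pos": [5.5,15.7,0],"turn": -5,"fingers": 0},{"delta_pos": [5.5,15.7,0],"turn": -5,"fingers": 0}]'

```text
time_s: 17.57
position: [0.5349, -0.1063, 0.1375]
tcp_rot: [[0.388, -0.006, -0.922], [0.922, -0.006, 0.388], [-0.007, -1.0, 0.003]]
force: [-7.2, -6.4, 5.9]
opening: 0.264
```

Call:
jog_arm --steps '[{"delta_pos": [1.2,3,0],"turn": 0,"fingers": 0},{"delta_pos": [2.5,6,0],"turn": -1,"fingers": 0},{"delta_pos": [2.5,6,0],"turn": -1,"fingers": 0},{"delta_pos": [2.5,6,0],"turn": -1,"fingers": 0}]'

```text
time_s: 17.9
position: [0.5368, -0.1014, 0.1375]
tcp_rot: [[0.404, -0.007, -0.915], [0.915, -0.007, 0.404], [-0.01, -1.0, 0.003]]
force: [-8.4, -9.3, 7.0]
opening: 0.266
```

```bash
python3 - <<'E'
from h import *
st=read_state(); print(st["time_s"],st["position"],np.round(st["force"],2),st["opening"])
d=(np.array(st["position"])[:2]-[.526,-.2007])*1000; c,s=np.cos(np.radians(8.75)),np.sin(np.radians(8.75))
l=np.array([c*d[0]+s*d[1],-s*d[0]+c*d[1]]); print(l, np.arcsin(l[1]/185),np.arccos(1-l[0]/185))
ims=capture("scene"); cv2.imwrite("pics/w24.png",cv2.resize(ims[130:230,150:270,::-1],(720,600),interpolation=2))
E
```

```text
17.9 [ 0.53676057 -0.10140995  0.13753512] [-8.45 -9.34  6.99] 0.2657415280767855
[25.73967177 96.49753309] 0.5487349056361913 0.5338259028737286
```

View pics/w24.png

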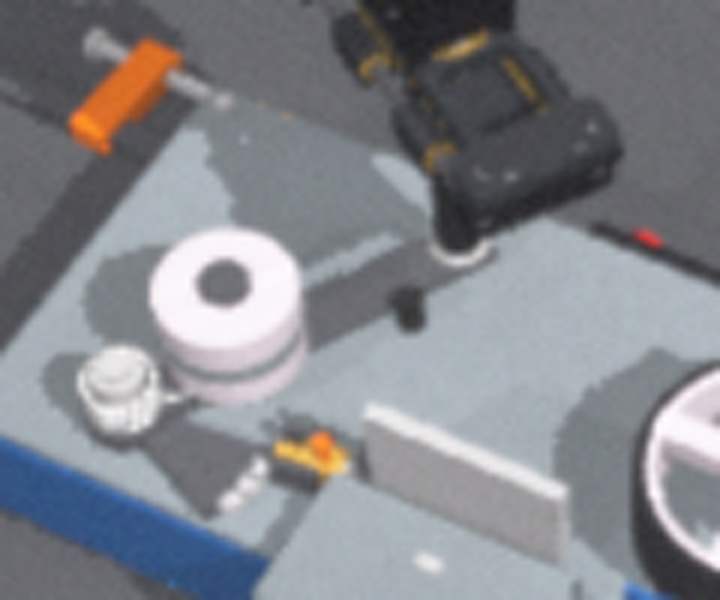

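Call:
jog_arm --steps '[{"delta_pos": [1,2.5,0],"turn": 0,"fingers": 0},{"delta_pos": [2,5,0],"turn": 0,"fingers": 0},{"delta_pos": [2,5,0],"turn": 0,"fingers": 0},{"delta_pos": [2,5,0],"turn": 0,"fingers": 0}]'

```text
time_s: 18.28
position: [0.537, -0.1006, 0.1375]
tcp_rot: [[0.401, -0.011, -0.916], [0.916, -0.015, 0.402], [-0.018, -1.0, 0.004]]
force: [-14.6, -21.3, 6.8]
opening: 0.264
```

Call:
jog_arm --steps '[{"delta_pos": [0,0,0],"turn": 0,"fingers": 0},{"delta_pos": [0,0,0],"turn": 0,"fingers": 0},{"delta_pos": [0,0,0],"turn": 0,"fingers": 0},{"delta_pos": [0,0,0],"turn": 0,"fingers": 0},{"delta_pos": [0,0,0],"turn": 0,"fingers": 0},{"delta_pos": [0,0,0],"turn": 0,"fingers": 0}]'

```text
time_s: 18.78
position: [0.5371, -0.1006, 0.1375]
tcp_rot: [[0.402, -0.011, -0.916], [0.915, -0.014, 0.402], [-0.017, -1.0, 0.004]]
force: [-14.2, -21.1, 7.1]
opening: 0.264
```

```bash
python3 - <<'E'
from h import *
st=read_state(); print(st["time_s"],st["position"],np.round(st["force"],2),st["opening"])
ims=capture("scene"); t=capture("top"); w=capture("wrist")
cv2.imwrite("pics/w25.png",np.hstack([cv2.resize(ims[130:290,150:420,::-1],(540,320),interpolation=2),cv2.resize(w[130:290,170:300,::-1],(260,320))]))
for n in ["pin_knob","grip_mid","hex_key","punch"]: print(n,[(round(d["confidence"],2),np.round(d["position"],4).tolist()) for d in tip_of(n,"scene")])
cv2.imwrite("pics/s25.png",cv2.resize(ims[130:230,150:270,::-1],(720,600),interpolation=2))
E
```

```text
18.7833 [ 0.53705774 -0.10063838  0.13750557] [-14.17 -21.11   7.07] 0.2636608027630996
pin_knob [(0.57, [0.3945, 0.3165, 0.0614]), (0.44, [0.3913, 0.3799, 0.0644]), (0.44, [0.3893, 0.4405, 0.0617]), (0.43, [0.5426, 0.1018, 0.1707])]
grip_mid [(0.58, [0.5393, -0.0986, 0.1418])]
hex_key [(0.54, [0.5749, 0.3375, 0.0144])]
punch [(0.46, [0.5242, 0.359, 0.0125])]
```

View pics/w25.png

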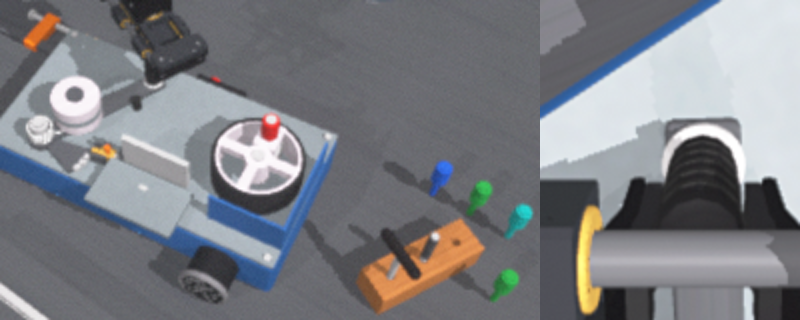

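View pics/s25.png

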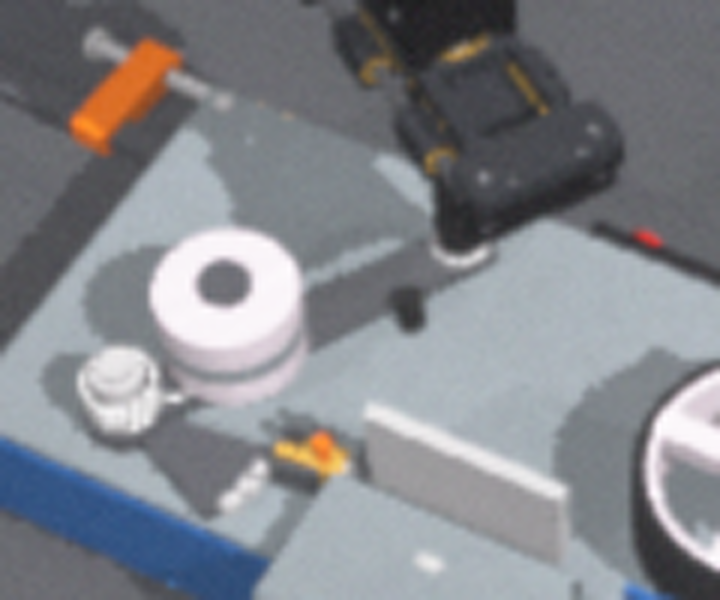

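The lever is against its stop peg and the push is steady. The pin is seated and the other tools are in place, so I'm handing it in.

```bash
python3 - <<'E'
from rig import *
print(hand_in()); s=read_state(); print(s["time_s"],s["position"],s["force"],s["opening"])
E
```

```text
the job is handed in; nothing more can be done
None
the job is handed in; nothing more can be done
```

The lock pin is home in the drilled spoke and released. The tension lever is pushed to its stop, and the arm is still gripping it there. I handed the job in at about 19 s of the 54 s allowed.

**Lock pin**
- The pin went down through the spoke and into the boss with no sideways resistance.
- At the height worked out for the knob resting on the spoke, the arm felt about 5 N of contact, and I let go there. Later pictures show the red knob still standing on the spoke.

**Tension lever**
- I gripped the black upright grip and followed its arc past the last click.
- At the stop, another 5 mm of commanded push moved the grip less than 1 mm and raised the force by about 14 N. It then held steady at about 25 N for half a second.
- The measured position works out to about 0.54–0.55 rad, against 0.54 for the stop, and the picture shows the lever against the stop peg.
- I could not see the pawl itself clearly. That it is clear of the teeth rests on the lever angle and the contact with the stop.

**Checks that disagreed**
- **First grasp missed:** the fingers closed above the knob without touching it. In the pictures the fingertips end about 30 mm higher than the tool description says, so I gripped lower the second time.
- **Camera error:** the wrist camera's calibration was about 2.5 mm off sideways, and I corrected for it. The fixed cameras put the lock hole about 3 mm from where the pin actually went in.

The hex key and punch are where they were, and the look-alike pins and the bar clamp were not touched.

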